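# Load driver modules into the latched drawer of a test dock

### The arm

A 7-joint arm with a two-finger parallel gripper is mounted at the origin on the work surface. World frame = base frame: x ahead of the robot, y to its left, z up, the work surface at z = 0. Lengths are in m, angles in degrees, forces in N, time in s.
With the tool pointing down it reaches from about 0.425 to 0.875 m from the base axis. Payload 4.7 kg.
Tool frame: the origin (TCP) lies at the very end of the fingers, on their centre line; the grasp point (between the pads) lies 19 mm behind it; z points along the fingers, y is the direction in which the jaws open and shut (so a half turn about z gives the same grasp; the last joint's range is limited). The gripper opens to 87 mm and grips with 3 to 60 N. Pads are 19 mm wide; open, the fingers measure 117 mm over their backs; the gripper's body (75 mm by 190 mm) begins 51 mm behind the grasp point.
Start: joints at [-70.01, 18.392, -4.016, 83.108, 1.295, 78.541, -3.26], TCP at [0.214, 0.614, 0.223] pointing down, gripper open.
Joint ranges: [-163.93, 163.93], [-17.29, 119.83], [-79.2, 71.16], [3.27, 140.29], [-89.18, 269.18], [5.43, 117.66], [-154.24, 154.24]. Speed limits (degrees/s): [147.25, 147.25, 180, 180, 180, 180, 180].

### API

Orientations are given as [roll, pitch, yaw] about the fixed x, y, z axes, in that order (R = Rz(yaw) Ry(pitch) Rx(roll)).
In Python, from cell import * gives the robot as it stands.
- The arm moves only by the tool drive_tool, never from a script. Its argument "moves" is text: rows parted by semicolons, each of 5 numbers parted by spaces: the shift along the tool's x, y, z in m, then the turn about the tool's z in degrees, then the gripper's target within -1 to 1 (fully open at 1, half-way at 0, shut at -1). In form: x y z yaw fingers; .... A call has exactly 8 rows; each row is the pose to reach, as a shift and turn from the pose commanded when the call began, along the tool's axes at that moment; what a row does not reach only later rows make up. A row lasts 1/10 s, in which the tool goes at most 50 mm and 8.59 degrees, less where a joint would pass 70% of its speed; a pose out of reach is approached as far as the arm can. A call with a gripper value outside its range is refused whole. The fingers move at their own pace and stop on an object; "grip_force" is the grip in N (left out, the last holds). Time passes only in rows, so rows that repeat a pose let the fingers close, or fill a call up. It gives the time, the measured TCP pose, the force and the opening at its end, in the units of the state.
- get_obs(): the state, without advancing time (a new reading comes with each control period).
- read_camera(name): name is "scene" or "top"; returns (picture, depth): 400x640x3 uint8, red, green, blue; 400x640 float32, m along the optical axis (not along the pixel's ray), 0 where there is no reading.
- calibration(name): a dict with "intrinsics" (3x3 intrinsics, pixels), "k1" (the pictures are not rectified: a ray, as slopes to the right and down, at radius r is drawn at 1 + k1 r^2 times it, then the intrinsics apply), "cam_to_world" (4x4, takes a point from camera to world coordinates). Camera axes: x right, y up, looking along -z (the intrinsics and any distortion apply to the point x, -y, -z); pixel columns grow to the right and rows downward; lengths in m; the calibration is good to about 2 mm. A picture is of the moment at which its call begins. calibration takes no time and is no camera call.
- sign_off(): hands the job in, once; it reports no verdict.
Trained networks look in the newest picture that a camera, given by its name, has taken for a name from the list of things; names that differ only in an ending like _2 or _b are one class to them, and where a whole thing is asked for, a point or a joint stands for the part that bears it (a point fixed in the world has none). Each returns a list of dicts, best first, with "conf" (0 to 1); they miss things now and then, are a little off and sometimes report something else, mostly with a low value. They report only what shows in the picture. A call takes as long as a camera call. They do not tell look-alikes from the thing itself.
- search_frame(camera, name): "uv" ([column, row] in pixels, amid what is visible of it).
- pinpoint(camera, name): "uv" ([column, row] in pixels: a listed point, or the origin of a listed thing).
The state is a dict: "time_s": time; "qpos": joint angles; "joint_velocities": joint speeds; "effort": joint torques, N m; "tool_pos": TCP position; "tool_rot": TCP orientation; "force": force on the tool from outside, world axes, zero at the start; "wrist_torque": the same for the moment, N m; "grip_width": finger opening in m.
Only numpy, scipy, OpenCV 4.12 (cv2) and the standard library are available. Lean on these libraries where they do the work, as an engineer would, in place of code of your own. Each camera call takes 0.05 s, during which the arm holds its last target. There are 200 camera calls.

### The job

Trip the hidden catch of the test dock by taking the release pin from its stand and pushing it down through the small hole in the dock's top, so that the drawer springs out; then slide every driver module on the bench down into a gap of its own between two neighbouring grey blanks, spreading them, until it stands upright on the drawer floor. Push the loaded drawer fully home so that the catch holds it, and leave the pin hanging upright in its stand. Do not knock over or push aside the other things on the bench.

Things in the scene. Friction and masses are not known exactly. Their poses are not given: they have to be found in the camera images.
- dock: test dock, fixed: grey metal box 130 mm deep (x), 248 mm wide (y), 102 mm high. Origin: centre of its underside; x points from the drawer front into the dock (away from the robot), y to the left, z up. The drawer fills most of its front; a bay 44 mm wide on its left (+y) end hides the catch
- dock_hole (a point): centre of the small round access hole (14 mm across, dark rim) in the dock's top, at the upper surface, 102 mm above the bench. Straight below, 30 mm under the upper surface, lies a 26 mm brass pad, the drawer's spring catch: pushed down 8 to 10 mm (3 to 6 N; stop at 14 mm) it frees the drawer. Fingers do not fit in
- latch (a joint): how far the hidden catch is pressed down, m: 0 at rest, the drawer comes free at about 0.009, stop at 0.014; springs back
- drawer (a joint): how far the drawer is out, m: 0 shut and caught, 0.12 fully out. When freed, a spring (6 N shut, 2.5 N out) pushes it out towards the robot (dock -x) in about half a second. To shut it push its front to 2 mm past 0 (10 to 15 N at the end, stop at -0.004): the catch snaps in and holds it at 0 to 0.001, else it springs out. No handle
- drawer_front (a point): centre of the drawer's flat aluminium front plate (outer face, 188 mm wide, 88 mm high, from 3 to 91 mm above the bench), 60 mm above the bench; moves with the drawer. The axes are the dock's
- drawer_floor (a point): centre of the drawer's floor, on its upper surface 10 mm above the bench, where modules stand; the axes are the dock's. Inside, the drawer is 108 mm long (x), 176 mm wide (y); a module stands lengthwise along x, its centre within 9 mm of this point in x. The four blanks stand side by side along y. Moves with the drawer
- pin: release pin, standing upright in its stand: steel shaft 6 mm across and 55 mm long, then a steel collar 34 mm across and 6 mm thick, then a round wooden handle 20 mm across and 60 mm tall; 121 mm in all, 80 g. Origin: the tip of the shaft, z up towards the handle. Grip the handle about 92 mm above the tip
- stand: pin stand, fixed: wooden block 70 x 70 mm, 62 mm high, origin centre of the underside
- stand_hole0 (a point): mouth of the stand's upright 14 mm through hole, in the middle of its top, 62 mm above the bench; the pin hangs in it by the collar, its tip 55 mm below the mouth
- blank1_top (a point): centre of the top ridge of grey blank 1 of 4 (counted from right, -y, to left, +y), 36 mm above the drawer floor. A blank is 90 mm long (x), 20 mm thick (y), its upper 16 mm tapering to a 4 mm ridge; it stays in the drawer and only slides sideways (y) on rails against a light spring (120 N/m, up to 12 mm). The space outside blank 1 is no place for a module
- blank2_top (a point): centre of the top ridge of grey blank 2 of 4 (counted from right, -y, to left, +y), 36 mm above the drawer floor. Blanks start 44 mm apart centre to centre: each of the three gaps between neighbours is 24 mm wide (40 mm at the ridges) and is spread to 30 mm by the module pushed straight down midway between two ridges (up to about 15 N)
- blank3_top (a point): centre of the top ridge of grey blank 3 of 4 (counted from right, -y, to left, +y), 36 mm above the drawer floor. Same shape as blank 1. When two neighbouring gaps are filled, the ribs of the modules stand only about 50 mm apart: open the fingers to about 30 mm there, not fully
- blank4_top (a point): centre of the top ridge of grey blank 4 of 4 (counted from right, -y, to left, +y), 36 mm above the drawer floor. Same shape as blank 1. The space outside blank 4 is no place for a module
- module1: driver module (two or three are present): ribbed aluminium case 90 mm long (x), 30 thick (y), 40 high, its lowest 14 mm tapering to a heavy 26 mm foot; black grip rib on top 60 long (x), 14 thick (y), 34 tall (74 overall); 0.25 kg. Starts upright. Origin: centre of the underside, z up. Grip the rib across its 14 mm, 62 mm above the underside (fingertips above the case). May face either way
- module2: driver module (two or three are present): ribbed aluminium case 90 mm long (x), 30 thick (y), 40 high, its lowest 14 mm tapering to a heavy 26 mm foot; black grip rib on top 60 long (x), 14 thick (y), 34 tall (74 overall); 0.25 kg. Starts upright. Origin: centre of the underside, z up. Grip the rib across its 14 mm, 62 mm above the underside (fingertips above the case). May face either way
- module3: driver module (two or three are present): ribbed aluminium case 90 mm long (x), 30 thick (y), 40 high, its lowest 14 mm tapering to a heavy 26 mm foot; black grip rib on top 60 long (x), 14 thick (y), 34 tall (74 overall); 0.25 kg. Starts upright. Origin: centre of the underside, z up. Grip the rib across its 14 mm, 62 mm above the underside (fingertips above the case). May face either way
- tape_roll: bystander: roll of white tape lying flat, 84 mm across, 20 mm high, among the modules
- mug: bystander: blue mug, 95 mm high, 80 mm across
- flux_jar: bystander: small jar, 56 mm across, 75 mm high
- solder_spool: bystander: grey spool, 64 mm across, 50 mm high
Mind the look-alikes: they are no part of the job. What is shaped like the module1 but yellow is not meant. Of the things that look like the stand, the larger one is meant.

How it is judged (in metres and radians):
On the way, in this order (a step that is already met when the one before it is completed fails the run):
1. the pin, through the hole, presses the hidden catch down (value of joint latch above 0.007 m and contact force between pin and latch above 0.3 N), for 0.02 s.
2. the drawer has sprung out (value of joint drawer above 0.105 m), for 0.1 s.
3. every module stands on the drawer floor between two blanks, with the drawer still out (z of module1 in the frame of drawer_floor between -0.004 and 0.005 m and y of module1 in the frame of drawer_floor between -0.075 and 0.075 m and x of module1 in the frame of drawer_floor between -0.02 and 0.02 m and angle between each of module1, module2, module3's own z axis and vertical below 0.12 rad and angle between the x axis of each of module1, module2, module3 and the x axis of drawer_floor, either way round below 0.15 rad and z of module2 in the frame of drawer_floor between -0.004 and 0.005 m and y of module2 in the frame of drawer_floor between -0.075 and 0.075 m and x of module2 in the frame of drawer_floor between -0.02 and 0.02 m and z of module3 in the frame of drawer_floor between -0.004 and 0.005 m and y of module3 in the frame of drawer_floor between -0.075 and 0.075 m and x of module3 in the frame of drawer_floor between -0.02 and 0.02 m and value of joint drawer above 0.09 m), for 0.2 s.
At the end, for the whole second after the job is handed in: the drawer is shut and caught (out by less than 4 mm); every present module stands on the drawer floor within 5 mm of it, upright within 0.12 rad, lengthwise within 0.15 rad, each in a gap between two blanks; the pin hangs upright in its stand with the collar down (within 6 mm); all at rest (z of module1 in the frame of drawer_floor between -0.004 and 0.005 m and y of module1 in the frame of drawer_floor between -0.075 and 0.075 m and x of module1 in the frame of drawer_floor between -0.02 and 0.02 m and angle between each of module1, module2, module3, pin's own z axis and vertical below 0.12 rad and angle between the x axis of each of module1, module2, module3 and the x axis of drawer_floor, either way round below 0.15 rad and z of module2 in the frame of drawer_floor between -0.004 and 0.005 m and y of module2 in the frame of drawer_floor between -0.075 and 0.075 m and x of module2 in the frame of drawer_floor between -0.02 and 0.02 m and z of module3 in the frame of drawer_floor between -0.004 and 0.005 m and y of module3 in the frame of drawer_floor between -0.075 and 0.075 m and x of module3 in the frame of drawer_floor between -0.02 and 0.02 m and value of joint drawer between -0.003 and 0.004 m and horizontal distance between pin and stand_hole0 below 0.008 m and z of pin in the frame of stand_hole0 below -0.049 m and linear speed of each of pin, module1, module2, module3 below 0.02 m/s); the robot touches nothing.
It fails at once if a bystander is knocked over (angle between any of tape_roll, mug, flux_jar, solder_spool's own z axis and vertical above 0.7 rad).
It fails at once if a bystander is pushed more than 6 cm from its place (distance of any of tape_roll, mug, flux_jar, solder_spool from where it was at the start of the episode above 0.06 m).
Of module1, module2, module3 only 2 to 3 are there at a start; the rules pass over those that are not, and their reading is None.
At some moment in a run one of module1, module2, module3 may be knocked a few centimetres aside while the robot is not near it.
It also fails if it takes over 208 s, if anything falls off the work surface, if the arm or the gripper's body presses on something with over 40 N, if the wrist force passes 120 N, or if a joint passes its speed limit or range.

## Working session

There is one attempt and no reset: what is moved stays moved. The work goes in short steps, Python scripts to look and compute and a tool call to move; the robot and the scene stay as the last step left them, time stands still between calls to the robot, and variables do not carry over. Pictures are saved under pics/ and viewed, about 12 in all and at most 16, crops included, and the job is handed in when it is done.

Besides the shell and the picture viewer there is one more tool, called after "Call:" by a JSON object that holds its "name" and its "arguments", one argument or row to a line. drive_tool: Moves the arm, as the interface text tells. Its arguments: {"type":"object","properties":{"moves":{"type":"string"},"grip_force":{"type":"number"}},"required":["moves"]}

```bash
ls; mkdir -p pics; cat > h.py <<'E'
from cell import *
import numpy as np, cv2
from scipy.spatial.transform import Rotation as R
def ray(cam,uv):
    c=calibration(cam);K=np.array(c["intrinsics"]);k1=c["k1"]
    d=np.array([(uv[0]-K[0,2])/K[0,0],(uv[1]-K[1,2])/K[1,1]]);s=d.copy()
    for _ in range(20): s=d/(1+k1*(s@s))
    T=np.array(c["cam_to_world"]);return T[:3,3],T[:3,:3]@np.array([s[0],-s[1],-1])
def at_z(cam,uv,z):
    o,d=ray(cam,uv);return o+d*(z-o[2])/d[2]
def at_depth(cam,uv,dep):
    o,d=ray(cam,uv);return o+d*dep
def cloud(cam,dep):
    c=calibration(cam);K=np.array(c["intrinsics"]);k1=c["k1"];T=np.array(c["cam_to_world"])
    v,u=np.mgrid[:400,:640];d=np.stack([(u-K[0,2])/K[0,0],(v-K[1,2])/K[1,1]],-1);s=d.copy()
    for _ in range(20): s=d/(1+k1*(s**2).sum(-1,keepdims=True))
    p=np.stack([s[...,0],-s[...,1],-np.ones_like(s[...,0])],-1)*dep[...,None]
    return p@T[:3,:3].T+T[:3,3]
def save(n,im,crop=None,f=1):
    if crop: im=im[crop[1]:crop[3],crop[0]:crop[2]]
    cv2.imwrite(f"pics/{n}.png",cv2.resize(im[...,::-1],None,fx=f,fy=f,interpolation=cv2.INTER_CUBIC))
def shift(target):
    o=get_obs();r=o["tool_rot"];M=R.from_euler("xyz",r,degrees=True)
    return M.inv().apply(np.array(target)-np.array(o["tool_pos"]))
E
python3 - <<'E'
from h import *
np.set_printoptions(precision=4,suppress=True)
print(get_obs())
ims=[]
for cam in("top","scene"):
    im,d=read_camera(cam);save(cam+"0",im);np.save(cam+"0.npy",d);c=calibration(cam);print(cam,c)
    for n in("module1","pin","stand_hole0","dock_hole","drawer_front","stand","dock","tape_roll","mug","flux_jar","solder_spool"):
        for r in pinpoint(cam,n)[:5]:
            z={"dock_hole":.102,"stand_hole0":.062,"drawer_front":.06}.get(n,0)
            print(cam,n,np.round(r["uv"],1),round(r["conf"],2),at_z(cam,r["uv"],z))
E
```

```text
pics
{'time_s': 0.0, 'qpos': array([-70.0094,  18.44  ,  -4.0143,  83.175 ,   1.2955,  78.5409,
        -3.2609]), 'joint_velocities': array([-0.0313, -0.0441,  0.0585,  0.018 ,  0.0578, -0.0168,  0.0362]), 'effort': array([ -0.0004, -49.1301,  -0.4045, -31.2524,  -0.0641,   0.0438,
         0.0002]), 'tool_pos': array([0.2135, 0.6134, 0.2215]), 'tool_rot': array([-179.8894,    0.0067,  160.8172]), 'force': array([ 0.5384,  1.0351, -0.15  ]), 'wrist_torque': array([ 0.0638,  0.0464, -0.0061]), 'grip_width': 0.08709651656647997}
top {'intrinsics': array([[383.0336,   0.    , 318.4326],
       [  0.    , 383.0336, 201.1129],
       [  0.    ,   0.    ,   1.    ]]), 'k1': -0.037086862338357604, 'cam_to_world': array([[ 0.0226,  0.9888, -0.1479,  0.3797],
       [-0.9997,  0.0205, -0.0157, -0.0597],
       [-0.0125,  0.1482,  0.9889,  1.0784],
       [ 0.    ,  0.    ,  0.    ,  1.    ]])}
top module1 [432.  230.3] 0.93 [ 0.4645 -0.3641  0.    ]
top module1 [387.  236.1] 0.87 [ 0.4456 -0.2373  0.    ]
top module1 [386.1 199.3] 0.74 [ 0.5501 -0.2351  0.    ]
top module1 [476.9 267.9] 0.61
[... 1459 characters left out ...]
964 0.062 ]
scene stand_hole0 [405.4 253.8] 0.91 [0.4846 0.1972 0.062 ]
scene stand_hole0 [300.9 283.7] 0.6 [0.7258 0.0725 0.062 ]
scene stand_hole0 [255.1 227.9] 0.46 [ 0.624 -0.167  0.062]
scene dock_hole [335.8 258.5] 0.83 [0.6479 0.109  0.102 ]
scene stand [442.5 287.7] 0.87 [0.472 0.298 0.   ]
scene stand [403.3 263.9] 0.68 [0.4463 0.1763 0.    ]
scene dock [303.7 284. ] 0.56 [0.6641 0.0284 0.    ]
scene tape_roll [213.1 216.6] 0.94 [ 0.5886 -0.3801  0.    ]
scene mug [425.7 335.2] 0.61 [0.6381 0.3398 0.    ]
scene flux_jar [210.3 247.1] 0.69 [ 0.6993 -0.2657  0.    ]
scene flux_jar [444.6 268.3] 0.26 [0.3984 0.2682 0.    ]
scene solder_spool [283.7 188.1] 0.83 [ 0.3246 -0.3365  0.    ]
```

```bash
python3 - <<'E'
import cv2
im=cv2.imread("pics/top0.png")[100:310,140:520];cv2.imwrite("pics/top0c.png",cv2.resize(im,None,fx=2.1,fy=2.1,interpolation=2))
im=cv2.imread("pics/scene0.png")[150:390,160:500];cv2.imwrite("pics/scene0c.png",cv2.resize(im,None,fx=2.3,fy=2.3,interpolation=2))
E
```

```text
(no output)
```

View pics/top0c.png

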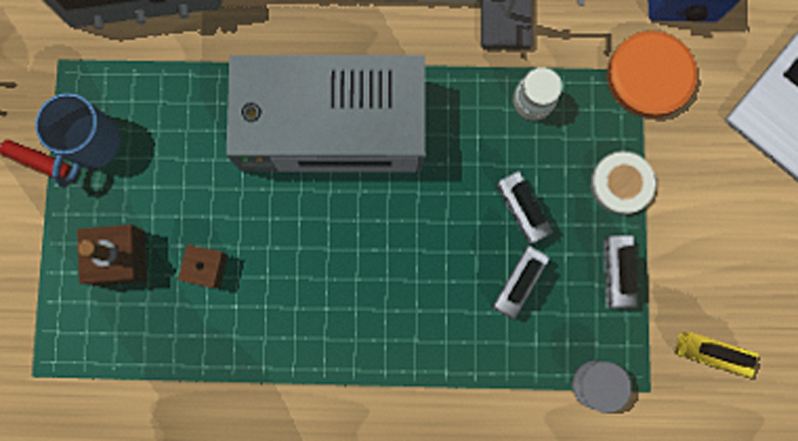

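View pics/scene0c.png

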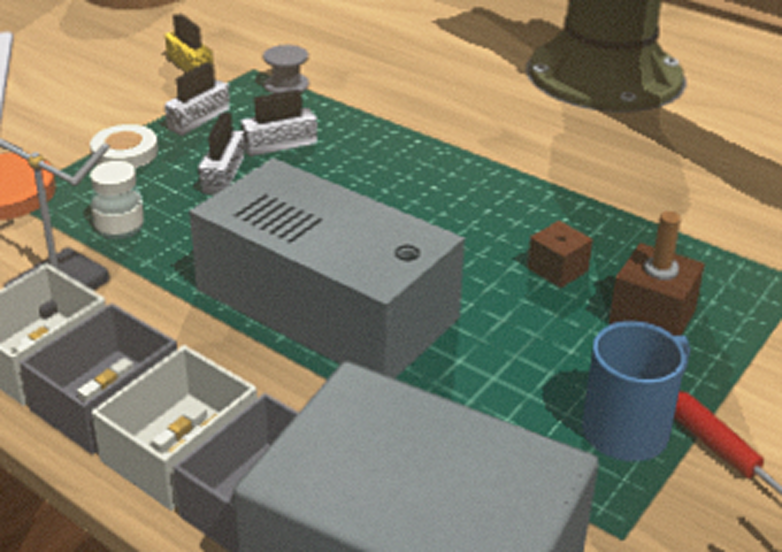

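The top view shows the dock (hole at about 259,154), the pin in the big stand (190,220), the small look-alike stand (233,226), three white modules (388,199; 388,235; 436,230) and the yellow decoy. Next I'll refine the positions with depth.

```bash
cat >> h.py <<'E'
def rect(P,c,r,z0,z1,mn=8):
    m=(P[...,2]>z0)&(P[...,2]<z1)&(np.hypot(P[...,0]-c[0],P[...,1]-c[1])<r)
    q=P[m]
    if len(q)<mn: return None
    (x,y),(w,h),a=cv2.minAreaRect(q[:,:2].astype(np.float32))
    if w<h: w,h,a=h,w,a+90
    return dict(c=np.round([x,y],4),mean=np.round(q.mean(0),4),med=np.round(np.median(q,0),4),wh=np.round([w,h],4),yaw=round((a+90)%180-90,1),n=len(q))
E
python3 - <<'E'
from h import *
for cam in("top","scene"):
    P=cloud(cam,np.load(cam+"0.npy"))
    print(cam,"dock",rect(P,(.66,.01),.17,.094,.112))
    print("handle",rect(P,(.473,.3),.04,.105,.135)); print("handle side",rect(P,(.473,.3),.04,.08,.11))
    print("stand",rect(P,(.473,.3),.06,.055,.067))
    for c in((.55,-.235),(.446,-.237),(.466,-.364)): print("rib",rect(P,c,.05,.055,.085)); print(" all",rect(P,c,.065,.03,.085))
E
```

```text
top dock {'c': array([0.6617, 0.021 ]), 'mean': array([0.6605, 0.0202, 0.1017]), 'med': array([0.66  , 0.0198, 0.1017]), 'wh': array([0.2488, 0.1325]), 'yaw': -89.2, 'n': 4579}
handle {'c': array([0.4711, 0.2993]), 'mean': array([0.4704, 0.2975, 0.1237]), 'med': array([0.4704, 0.2973, 0.1263]), 'wh': array([0.0186, 0.0183]), 'yaw': -75.7, 'n': 69}
handle side {'c': array([0.4698, 0.295 ]), 'mean': array([0.4688, 0.2937, 0.0964]), 'med': array([0.4681, 0.2933, 0.0989]), 'wh': array([0.0194, 0.0091]), 'yaw': -15.1, 'n': 26}
stand {'c': array([0.4723, 0.3014]), 'mean': array([0.4717, 0.2978, 0.0617]), 'med': array([0.4691, 0.294 , 0.0618]), 'wh': array([0.0698, 0.0681]), 'yaw': -83.6, 'n': 520}
rib {'c': array([ 0.5464, -0.2391]), 'mean': array([ 0.5456, -0.2381,  0.0713]), 'med': array([ 0.5452, -0.2383,  0.0728]), 'wh': array([0.0601, 0.0147]), 'yaw': 28.4, 'n': 148}
 all {'c': array([ 0.5406, -0.2412]), 'mean': array([ 0.5421, -0.2369,  0.0515]), 'med': array([ 0.5418, -0.2364,  0.0416]), 'wh': array([0.1059, 0.0411]), 'yaw': 21.3, 'n': 400}
rib {'c': array([ 0.4479, -0.2337]), 'mean
[... 1745 characters left out ...]
y([ 0.45  , -0.2319]), 'mean': array([ 0.452 , -0.2304,  0.0677]), 'med': array([ 0.452 , -0.2307,  0.0686]), 'wh': array([0.0615, 0.0218]), 'yaw': -27.1, 'n': 166}
 all {'c': array([ 0.4552, -0.2361]), 'mean': array([ 0.4556, -0.2299,  0.0511]), 'med': array([ 0.4553, -0.23  ,  0.0464]), 'wh': array([0.1049, 0.0413]), 'yaw': -31.9, 'n': 443}
rib {'c': array([ 0.468 , -0.3633]), 'mean': array([ 0.4712, -0.3613,  0.0684]), 'med': array([ 0.4712, -0.3604,  0.0694]), 'wh': array([0.0674, 0.0183]), 'yaw': 3.0, 'n': 132}
 all {'c': array([ 0.4659, -0.3644]), 'mean': array([ 0.4724, -0.3591,  0.0511]), 'med': array([ 0.4732, -0.3589,  0.0464]), 'wh': array([0.0962, 0.036 ]), 'yaw': -0.0, 'n': 365}
```

Call:
{"name": "drive_tool", "arguments": {
  "moves": "-0.348 -0.21 0 70 1;-0.348 -0.21 0 70 1;-0.348 -0.21 0 70 1;-0.348 -0.21 0 70 1;-0.348 -0.21 0 70 1;-0.348 -0.21 0 70 1;-0.348 -0.21 0 70 1;-0.348 -0.21 0 70 1",
  "grip_force": 25
}}

```text
time_s: 2.0
tool_pos: [0.4702, 0.3046, 0.223]
tool_rot: [180.0, -0.0, 91.7]
force: [0.9, 1.7, -0.1]
grip_width: 0.0868
```

```bash
python3 - <<'E'
from h import *
o=get_obs();print(o["tool_pos"],o["tool_rot"],o["qpos"],shift([.4725,.300,.15]))
# hole refine: dark blob at top
import cv2
for cam,uv in(("top",(259,154)),("scene",(335.8,258.5))):
    im=cv2.imread(f"pics/{cam}0.png",0);u,v=map(int,uv);c=im[v-9:v+10,u-9:u+10].astype(float)
    print(c.astype(int)[::1])
E
```

```text
[0.4702082  0.30458095 0.22300788] [ 1.79958509e+02 -4.91896175e-02  9.17231746e+01] [-50.36167702   7.29066032  16.14612337  96.7801435   -2.10252138
  76.16131949 -32.11527878] [-0.00471047  0.00210015  0.0730054 ]
[[119 118 118 118 120 119 118 114 116 118 117 119 119 116 118 117 121 118
  120]
 [120 121 121 118 117 118 120 120 119 118 119 120 119 118 118 115 118 119
  121]
 [120 122 118 118 118 119 120 124 122 121 122 121 120 117 116 119 120 119
  119]
 [121 122 117 119 119 118 123 115 113 107 108 115 126 123 120 117 121 119
  119]
 [121 122 118 118 120 125 114  68  62  36  54  81 109 125 120 116 118 118
  120]
 [119 118 119 119 122 121  51  46  66  68  90  70  46 111 126 120 118 121
  120]
 [119 117 118 120 126  79  54  85  66  69  49  95  87  51 116 122 120 118
  121]
 [118 118 116 119 129  38  99  62  46  58  49  47 116  29  80 127 122 121
  120]
 [120 121 119 119 128  22  85  53  50  67  65  64  99  44  68 129 119 123
  119]
 [124 120 119 119 127  51  80  67  63  63  64  71 103  32 107 123 119 118
  119]
 [120 119 117 120 122 104  54  82  80  73  77  81  79  48 127 121 119 119
[... 1496 characters left out ...]
 107 113  97  83  85  84  97  95  70 102 147
  149]
 [145 142 147 144 146 120  73  97  98  91  86  82  75  72  95  89 108 147
  147]
 [141 144 142 147 147 125  82  65  83  96  88  82  65  57  58  74 116 148
  145]
 [144 144 146 142 144 149 135  99  62  57  59  56  52  58  72 113 148 147
  143]
 [139 146 147 146 142 142 153 144 137 117  95  86 102 127 142 147 151 147
  145]
 [149 142 144 146 149 145 142 146 150 149 149 144 149 150 148 145 144 142
  145]
 [146 148 145 146 146 145 145 143 150 149 150 147 145 142 144 144 144 147
  145]
 [145 145 143 143 142 146 145 141 144 145 149 148 149 146 145 147 143 145
  150]
 [145 142 142 144 146 147 146 146 144 145 141 142 141 143 145 147 151 148
  144]]
```

Call:
{"name": "drive_tool", "arguments": {
  "moves": "-0.0047 0.002 0.05 0 1;-0.0047 0.002 0.1 0 1;-0.0047 0.002 0.143 0 1;-0.0047 0.002 0.143 0 1;-0.0047 0.002 0.143 0 -1;-0.0047 0.002 0.143 0 -1;-0.0047 0.002 0.143 0 -1;-0.0047 0.002 0.143 0 -1"
}}

```text
time_s: 2.8
tool_pos: [0.4725, 0.3025, 0.0817]
tool_rot: [179.8, -0.1, 92.1]
force: [0.0, 0.1, -0.7]
grip_width: 0.0631
```

```bash
python3 - <<'E'
from h import *
o=get_obs();print(o["tool_pos"],o["tool_rot"],o["force"],o["grip_width"])
import cv2
for cam,uv in(("top",(259,154)),("scene",(337,259))):
    im=cv2.imread(f"pics/{cam}0.png",0);u,v=map(int,uv);c=np.clip(125-im[v-9:v+10,u-9:u+10].astype(float),0,None)
    if cam=="scene":c=np.clip(135-im[v-9:v+10,u-9:u+10].astype(float),0,None)
    c=(c>15)*1.; vv,uu=np.mgrid[v-9:v+10,u-9:u+10]; p=((c*uu).sum()/c.sum(),(c*vv).sum()/c.sum());print(p,at_z(cam,p,.102))
E
```

```text
[0.47246313 0.30254981 0.08169702] [ 1.79834297e+02 -1.35112281e-01  9.20756505e+01] [ 0.00492492  0.11284362 -0.66474582] 0.06312551065196416
(np.float64(259.2025316455696), np.float64(153.126582278481)) [0.65028075 0.11473484 0.102     ]
(np.float64(337.4166666666667), np.float64(260.15277777777777)) [0.65067503 0.11551188 0.102     ]
```

Call:
{"name": "drive_tool", "arguments": {
  "moves": "0.002 0 0 0 -1;0.002 0 0 0 -1;0.002 0 0 0 -1;0.002 0 0 0 -1;0.002 0 0 0 -1;0.002 0 0 0 -1;0.002 0 0 0 -1;0.002 0 0 0 -1",
  "grip_force": 30
}}

```text
time_s: 3.6
tool_pos: [0.4712, 0.3035, 0.0795]
tool_rot: [-180.0, 0.0, 92.1]
force: [-0.0, 0.5, -0.5]
grip_width: 0.0194
```

Call:
{"name": "drive_tool", "arguments": {
  "moves": "0 0 -0.02 0 -1;0 0 -0.04 0 -1;0 0 -0.06 0 -1;0 0 -0.08 0 -1;0 0 -0.1 0 -1;0 0 -0.12 0 -1;0 0 -0.13 0 -1;0 0 -0.13 0 -1"
}}

```text
time_s: 4.4
tool_pos: [0.4719, 0.304, 0.2109]
tool_rot: [179.9, -0.1, 92.1]
force: [-0.1, 0.1, -0.7]
grip_width: 0.0189
```

```bash
python3 - <<'E'
from h import *
o=get_obs();print(o["tool_pos"],o["tool_rot"],o["force"],o["grip_width"])
for cam in("top","scene"):
    im,d=read_camera(cam);save(cam+"1",im);P=cloud(cam,d);np.save(cam+"1.npy",d)
    x,y,z=o["tool_pos"]
    m=(np.hypot(P[...,0]-x,P[...,1]-y)<.04)&(P[...,2]<z-.015)&(P[...,2]>.07);q=P[m]
    print(cam,len(q)); 
    for a in np.arange(.07,z-.015,.01):
        s=q[(q[:,2]>a)&(q[:,2]<a+.01)]
        if len(s): print(round(a,3),len(s),s.mean(0),np.ptp(s,0))
save("s1c",read_camera("scene")[0],(340,120,520,300),3)
E
```

```text
[0.47193439 0.30402438 0.21088586] [ 1.79878979e+02 -9.59928599e-02  9.20620745e+01] [-0.11405268  0.1411055  -0.66479769] 0.018938960542317213
top 12
0.13 1 [0.47057219 0.29873414 0.13824806] [0. 0. 0.]
0.14 4 [0.47106444 0.2992703  0.14528521] [0.00346313 0.00413527 0.00830332]
0.15 5 [0.47185714 0.29888951 0.15405008] [0.0050215  0.00115842 0.00889521]
0.19 2 [0.46838118 0.28551473 0.19540382] [0.0071179  0.00176359 0.00017562]
scene 68
0.13 4 [0.47234168 0.30033573 0.13842017] [0.00353079 0.00443087 0.00302903]
0.14 9 [0.4737205  0.3018037  0.14559926] [0.00435614 0.00513718 0.0072693 ]
0.15 11 [0.47362178 0.30098423 0.15463465] [0.00622055 0.00571344 0.00770822]
0.16 9 [0.47404796 0.30193064 0.16455985] [0.0066018  0.00543893 0.00768943]
0.17 15 [0.47352752 0.30126762 0.17472491] [0.00710852 0.00541413 0.00855671]
0.18 4 [0.47310758 0.30214629 0.18280324] [0.00664678 0.00337554 0.00336577]
0.19 16 [0.48304141 0.30510523 0.19433241] [0.01784126 0.03070708 0.00373423]
```

View pics/s1c.png

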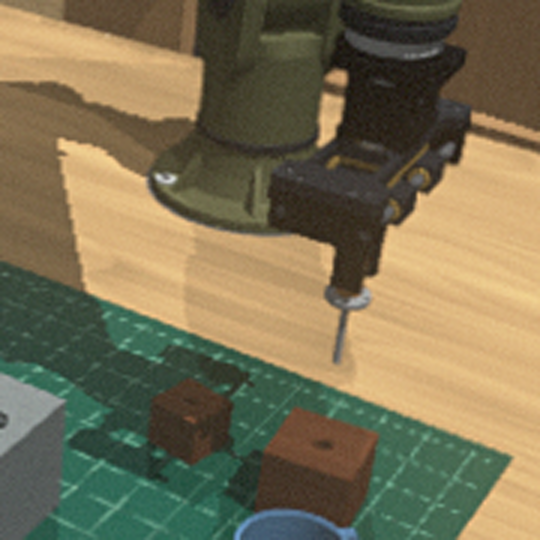

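The pin is held nearly vertical, its tip about 73 mm below the TCP, with the stand hole free. I'll carry it to above the dock hole.

Call:
{"name": "drive_tool", "arguments": {
  "moves": "-0.192 0.172 0 0 -1;-0.192 0.172 0 0 -1;-0.192 0.172 0 0 -1;-0.192 0.172 0 0 -1;-0.192 0.172 0 0 -1;-0.192 0.172 0 0 -1;-0.192 0.172 0 0 -1;-0.192 0.172 0 0 -1"
}}

```text
time_s: 5.35
tool_pos: [0.6489, 0.1194, 0.2083]
tool_rot: [-179.9, -0.0, 92.1]
force: [-0.3, 0.3, -0.8]
grip_width: 0.0191
```

```bash
python3 - <<'E'
from h import *
o=get_obs();print(o["tool_pos"],o["tool_rot"],o["force"],o["grip_width"])
for cam in("top","scene"):
    im,d=read_camera(cam);save(cam+"2",im);P=cloud(cam,d)
    x,y,z=o["tool_pos"]
    m=(np.hypot(P[...,0]-x,P[...,1]-y)<.03)&(P[...,2]<z-.02)&(P[...,2]>.115);q=P[m]
    for a in np.arange(.11,z-.02,.01):
        s=q[(q[:,2]>a)&(q[:,2]<a+.01)]
        if len(s): print(cam,round(a,3),len(s),s.mean(0),np.ptp(s,0))
print(shift([.6505,.118,o["tool_pos"][2]]))
E
```

```text
[0.64893421 0.11938149 0.20826939] [-1.79856164e+02 -4.68183400e-02  9.21367269e+01] [-0.28512059  0.33586353 -0.80110641] 0.019144150884696398
scene 0.13 3 [0.65132569 0.11919609 0.13912095] [0.00488477 0.00184986 0.00186096]
scene 0.14 13 [0.65032092 0.11807907 0.14514315] [0.00612575 0.00590097 0.00893279]
scene 0.15 10 [0.64976089 0.11785976 0.15463999] [0.00533834 0.00608114 0.00612907]
scene 0.16 13 [0.65054151 0.11785837 0.16483147] [0.00452293 0.00676525 0.00912632]
scene 0.17 7 [0.65054902 0.1183413  0.17406443] [0.00189338 0.00526916 0.00580298]
scene 0.18 4 [0.65216036 0.11982995 0.18213953] [0.00295586 0.00408163 0.00478715]
[-0.00258335  0.00154965  0.0007794 ]
```

Call:
{"name": "drive_tool", "arguments": {
  "moves": "-0.0018 0.0017 0 0 -1;-0.0018 0.0017 0.01 0 -1;-0.0018 0.0017 0.02 0 -1;-0.0018 0.0017 0.028 0 -1;-0.0018 0.0017 0.034 0 -1;-0.0018 0.0017 0.04 0 -1;-0.0018 0.0017 0.045 0 -1;-0.0018 0.0017 0.047 0 -1"
}}

```text
time_s: 6.25
tool_pos: [0.6516, 0.1161, 0.1619]
tool_rot: [-180.0, 0.0, 92.1]
force: [-0.3, 0.5, -1.2]
grip_width: 0.0195
```

Call:
{"name": "drive_tool", "arguments": {
  "moves": "0 0 0.01 0 -1;0 0 0.016 0 -1;0 0 0.02 0 -1;0 0 0.023 0 -1;0 0 0.026 0 -1;0 0 0.028 0 -1;0 0 0.029 0 -1;0 0 0.029 0 -1"
}}

```text
time_s: 7.05
tool_pos: [0.6518, 0.1161, 0.1334]
tool_rot: [-180.0, 0.0, 92.1]
force: [-0.7, -0.2, 2.1]
grip_width: 0.0192
```

```bash
python3 - <<'E'
from h import *
o=get_obs();print(o["tool_pos"],o["tool_rot"],o["force"],o["grip_width"])
im,d=read_camera("top");save("t3",im,(140,100,520,310),2);P=cloud("top",d);np.save("t3.npy",d)
m=(P[...,2]>.08)&(P[...,2]<.096)&(P[...,0]>.44)&(P[...,0]<.59)&(abs(P[...,1])<.14)
print(m.sum(),P[m].min(0) if m.any() else 0)
for n in("drawer_front","drawer_floor","blank1_top","blank2_top","blank3_top","blank4_top"):
  for r in pinpoint("top",n)[:3]: print(n,r["conf"],at_z("top",r["uv"],{"drawer_fr":.06,"drawer_fl":.01}.get(n[:9],.046)))
E
```

```text
[0.65180157 0.11614896 0.13335409] [-1.79997799e+02  1.60915248e-03  9.20640320e+01] [-0.73061091 -0.22927978  2.10433008] 0.01918346822824068
224 [ 0.52781267 -0.09511846  0.08545687]
drawer_front 0.69 [0.52663773 0.0028819  0.06      ]
drawer_front 0.16 [0.64359649 0.0161934  0.06      ]
drawer_floor 0.8 [ 0.59854926 -0.00723757  0.01      ]
blank1_top 0.56 [ 0.59832232 -0.07183127  0.046     ]
blank2_top 0.75 [ 0.58767012 -0.02999943  0.046     ]
blank4_top 0.58 [ 0.54469462 -0.22436029  0.046     ]
blank4_top 0.56 [0.59647969 0.06367856 0.046     ]
blank4_top 0.48 [ 0.45808186 -0.34647976  0.046     ]
```

The drawer is moving out (front at x≈0.527 in mid-spring). Lifting the pin and taking it back to the stand.

Call:
{"name": "drive_tool", "arguments": {
  "moves": "0 0 -0.03 0 -1;0 0 -0.055 0 -1;0 0 -0.08 0 -1;0.05 -0.04 -0.08 0 -1;0.08 -0.07 -0.08 0 -1;0.11 -0.1 -0.08 0 -1;0.15 -0.135 -0.08 0 -1;0.1935 -0.173 -0.08 0 -1"
}}

```text
time_s: 8.2
tool_pos: [0.478, 0.2966, 0.2133]
tool_rot: [180.0, -0.0, 92.0]
force: [0.4, 1.8, -1.1]
grip_width: 0.0195
```

```bash
python3 - <<'E'
from h import *
o=get_obs();print(o["tool_pos"],o["tool_rot"],shift([.4719,.3037,o["tool_pos"][2]]))
im,d=read_camera("top");save("t4",im,(140,100,520,310),2);P=cloud("top",d);np.save("t4.npy",d)
m=(P[...,2]>.08)&(P[...,2]<.096)&(P[...,0]>.44)&(P[...,0]<.59)&(abs(P[...,1])<.14)
print(m.sum(),P[m].min(0),rect(P,(.48,0),.13,.08,.096))
for n in("drawer_front","drawer_floor","blank1_top","blank2_top","blank3_top","blank4_top"):
  for r in pinpoint("top",n)[:3]: print(n,r["conf"],at_z("top",r["uv"],{"drawer_fr":.06,"drawer_fl":.01}.get(n[:9],.046)))
q=P[(P[...,0]>.49)&(P[...,0]<.56)&(P[...,1]>-.1)&(P[...,1]<.12)&(P[...,2]<.075)]
b=np.arange(-.1,.12,.004)
for a in b:
    s=q[(q[:,1]>=a)&(q[:,1]<a+.004)]
    if len(s): print(round(a,3),len(s),np.round(np.median(s[:,2]),3),end=" | ")
im,d=read_camera("scene");save("s4",im);P=cloud("scene",d);x,y,z=get_obs()["tool_pos"]
m=(np.hypot(P[...,0]-x,P[...,1]-y)<.03)&(P[...,2]<z-.02)&(P[...,2]>.115);q=P[m]
for a in np.arange(.11,z-.02,.01):
    s=q[(q[:,2]>a)&(q[:,2]<a+.01)]
    if len(s): print("sc",round(a,3),len(s),s.mean(0))
E
```

```text
[0.47803081 0.29660513 0.2133454 ] [ 1.79954067e+02 -3.37114359e-02  9.20478199e+01] [ 7.30941799e-03 -5.87337113e-03 -4.07927412e-07]
225 [ 0.47519276 -0.09594586  0.0829907 ] {'c': array([ 0.4808, -0.0038]), 'mean': array([ 0.4798, -0.0007,  0.0903]), 'med': array([ 4.798e-01, -1.000e-04,  9.040e-02]), 'wh': array([0.1842, 0.0084]), 'yaw': -89.0, 'n': 225}
drawer_front 0.78 [ 0.47442569 -0.00265237  0.06      ]
drawer_floor 0.59 [ 0.54238406 -0.00623035  0.01      ]
blank1_top 0.52 [ 0.53653427 -0.07024001  0.046     ]
blank2_top 0.75 [ 0.53865873 -0.02628033  0.046     ]
blank3_top 0.71 [0.53871351 0.01114424 0.046     ]
blank4_top 0.75 [0.53650115 0.06470278 0.046     ]
-0.1 23 0.0 | -0.096 30 0.036 | -0.092 42 0.013 | -0.088 37 0.009 | -0.084 32 0.01 | -0.08 26 0.033 | -0.076 44 0.04 | -0.072 31 0.045 | -0.068 43 0.043 | -0.064 33 0.034 | -0.06 34 0.01 | -0.056 35 0.009 | -0.052 28 0.01 | -0.048 41 0.01 | -0.044 23 0.011 | -0.04 39 0.009 | -0.036 36 0.032 | -0.032 47 0.04 | -0.028 30 0.046 | -0.024 42 0.043 | -0.02 33 0.035 | -0.016 24 0.01 | -0.012 37 0.01 | -0.008 35 0.01 | -0.004 31 0.01 | 0.0 39 0.01 | 0.004 29 0.01 | 0.008 50 0.031 | 0.012 47 0.04 | 0.016 38 0.046 | 0.02 35 0.042 | 0.024 31 0.034 | 0.028 17 0.01 | 0.032 32 0.01 | 0.036 37 0.009 | 0.04 34 0.01 | 0.044 34 0.01 | 0.048 40 0.011 | 0.052 55 0.031 | 0.056 46 0.041 | 0.06 41 0.046 | 0.064 31 0.043 | 0.068 28 0.033 | 0.072 13 0.027 | 0.076 33 0.01 | 0.08 39 0.011 | 0.084 64 0.035 | 0.088 9 0.052 | 0.092 23 0.001 | 0.096 33 0.001 | 0.1 34 0.001 | 0.104 25 0.001 | 0.108 27 -0.001 | 0.112 36 0.0 | 0.116 35 0.001 | sc 0.14 9 [0.48187766 0.2902051  0.14424768]
sc 0.15 12 [0.48336717 0.29177796 0.15550243]
sc 0.16 11 [0.48318072 0.29105352 0.16579266]
sc 0.17 9 [0.48387606 0.29157845 0.17522684]
sc 0.18 10 [0.48289555 0.2914694  0.18361354]
```

View pics/t4.png

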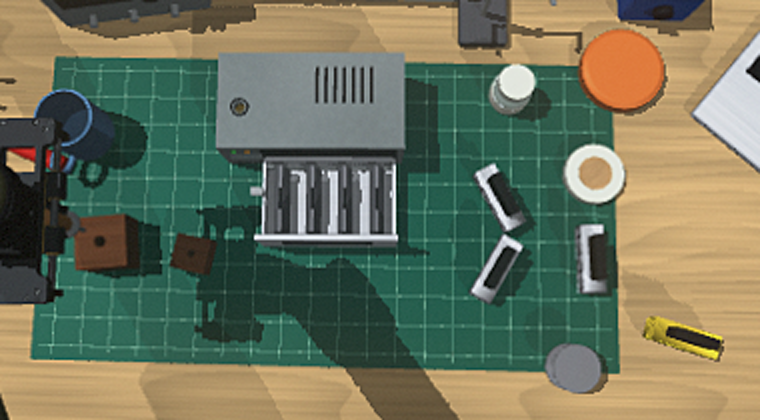

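Drawer fully out; the four ridges are at y≈-0.070, -0.026, 0.018, 0.062. Now settling the pin over the stand hole.

Call:
{"name": "drive_tool", "arguments": {
  "moves": "0 0 0 0 -1;0 0 0 0 -1;0 0 0 0 -1;0 0 0 0 -1;0 0 0 0 -1;0 0 0 0 -1;0 0 0 0 -1;0 0 0 0 -1"
}}

```text
time_s: 9.4
tool_pos: [0.4794, 0.2954, 0.2136]
tool_rot: [180.0, -0.0, 92.1]
force: [0.2, 0.1, -0.4]
grip_width: 0.0192
```

```bash
python3 - <<'E'
from h import *
o=get_obs();print(o["tool_pos"],o["tool_rot"])
x,y,z=o["tool_pos"]
for cam in("scene","top"):
  im,d=read_camera(cam);save(cam+"5",im);P=cloud(cam,d)
  m=(np.hypot(P[...,0]-x,P[...,1]-y)<.03)&(P[...,2]<z-.02)&(P[...,2]>.115);q=P[m]
  for a in np.arange(.12,z-.02,.01):
    s=q[(q[:,2]>a)&(q[:,2]<a+.01)]
    if len(s): print(cam,round(a,3),len(s),s.mean(0))
  # hole in stand
  for r in pinpoint(cam,"stand_hole0")[:3]: print(cam,r, at_z(cam,r["uv"],.062))
E
```

```text
[0.47942535 0.29540742 0.21360338] [ 1.79992923e+02 -5.54184937e-03  9.20711135e+01]
scene 0.14 9 [0.48178326 0.29296499 0.14531971]
scene 0.15 10 [0.48056565 0.29204128 0.15355562]
scene 0.16 12 [0.48280482 0.2938844  0.16500197]
scene 0.17 11 [0.48286403 0.2931482  0.1754095 ]
scene 0.18 9 [0.48148598 0.29334279 0.1841565 ]
scene {'uv': [401.8, 250.8], 'conf': 0.65} [0.47896976 0.18410797 0.062     ]
scene {'uv': [444.0, 265.2], 'conf': 0.6} [0.46933139 0.29129077 0.062     ]
scene {'uv': [429.1, 336.2], 'conf': 0.53} [0.6973805 0.3696825 0.062    ]
top 0.14 3 [0.47842973 0.29039993 0.1441818 ]
top 0.15 4 [0.47756775 0.29037387 0.15535537]
top 0.16 1 [0.4805602  0.28826048 0.16167052]
top {'uv': [187.2, 222.4], 'conf': 0.95} [0.46653572 0.30731374 0.062     ]
top {'uv': [231.9, 225.8], 'conf': 0.77} [0.46017436 0.18591    0.062     ]
top {'uv': [326.5, 200.7], 'conf': 0.72} [ 0.53318876 -0.06526515  0.062     ]
```

```bash
python3 - <<'E'
from h import *
for cam,(u,v) in(("scene",(445,267)),("top",(190,221))):
    im=cv2.imread(f"pics/{cam}5.png",0);w=9;c=im[v-w:v+w+1,u-w:u+w+1].astype(float);print(c.astype(int) if cam=="top" else c.min())
    m=(c<np.median(c)-20); n,l,st,ce=cv2.connectedComponentsWithStats(m.astype(np.uint8))
    for i in range(1,n):
        if st[i,4]>8: p=ce[i]+[u-w,v-w];print(cam,p,st[i],at_z(cam,p,.062))
print(shift([.4723,.3035,get_obs()["tool_pos"][2]]))
E
```

```text
48.0
scene [438.5625 275.3125] [ 0 16  8  3 16] [0.51203863 0.29830898 0.062     ]
[[66 70 70 68 67 69 68 70 68 68 67 70 68 70 69 69 70 74 71]
 [55 58 67 73 68 71 70 70 70 71 73 71 72 72 71 71 73 73 72]
 [45 42 60 75 71 70 71 73 75 71 73 73 73 74 74 72 73 74 73]
 [57 53 64 74 73 72 76 72 76 74 74 72 74 73 74 74 75 73 74]
 [73 73 77 75 75 75 77 76 74 79 75 73 74 74 76 75 75 75 74]
 [76 77 74 76 74 76 72 67 68 64 72 73 75 70 72 71 70 70 69]
 [69 72 72 71 67 67 58 45 34 34 48 64 70 67 65 68 67 68 66]
 [68 68 68 70 70 66 43 26 26 25 27 50 67 74 71 71 69 69 68]
 [70 68 71 71 73 63 39 23 28 29 22 42 66 69 68 69 68 70 68]
 [72 72 71 72 72 66 45 32 26 30 19 51 67 69 68 69 69 69 68]
 [70 70 69 69 70 66 54 39 25 28 34 59 67 68 70 68 69 71 68]
 [70 69 71 68 71 71 64 54 47 51 63 69 74 71 71 71 71 69 72]
 [70 68 71 69 67 71 72 71 72 73 75 71 68 74 73 72 72 72 70]
 [73 73 72 71 73 71 73 74 72 72 71 70 73 71 69 72 68 70 70]
 [72 72 70 72 72 71 70 68 71 71 69 69 70 68 67 69 66 69 68]
 [72 71 69 71 72 73 70 74 71 69 70 70 70 70 71 71 71 69 70]
 [72 73 70 73 72 68 69 71 72 67 71 72 69 70 70 67 69 66 69]
 [71 67 73 71 68 68 70 69 67 67 67 67 67 68 69 67 66 65 69]
 [66 67 68 67 64 64 66 66 66 67 67 63 66 66 67 65 65 68 67]]
top [189.28 220.12] [ 6  6  6  6 25] [0.47280054 0.30209883 0.062     ]
[ 8.39856198e-03 -6.83529322e-03  2.44729382e-07]
```

Call:
{"name": "drive_tool", "arguments": {
  "moves": "0.0091 -0.0065 0 0 -1;0.0091 -0.0065 0.02 0 -1;0.0091 -0.0065 0.04 0 -1;0.0091 -0.0065 0.06 0 -1;0.0091 -0.0065 0.07 0 -1;0.0091 -0.0065 0.08 0 -1;0.0091 -0.0065 0.09 0 -1;0.0091 -0.0065 0.09 0 -1"
}}

```text
time_s: 10.4
tool_pos: [0.4719, 0.3039, 0.1224]
tool_rot: [-179.9, 0.1, 92.1]
force: [-0.8, 0.0, -1.0]
grip_width: 0.0195
```

```bash
python3 - <<'E'
from h import *
im,d=read_camera("scene");save("s6",im,(380,180,520,320),4)
E
```

```text
(no output)
```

View pics/s6.png

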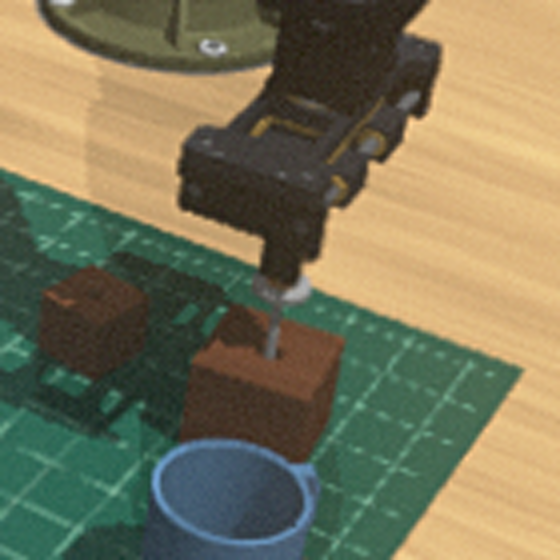

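The shaft is in the stand hole. Lower the rest of the way, release and lift.

Call:
{"name": "drive_tool", "arguments": {
  "moves": "0 0 0.015 0 -1;0 0 0.03 0 -1;0 0 0.04 0 -1;0 0 0.0415 0 -1;0 0 0.0415 0 -1;0 0 0.0415 0 0.2;0 0 0.0415 0 0.2;0 0 0.0415 0 0.2"
}}

```text
time_s: 11.25
tool_pos: [0.4731, 0.3046, 0.0828]
tool_rot: [179.9, -0.1, 92.1]
force: [-0.1, 0.4, -0.7]
grip_width: 0.0357
```

Call:
{"name": "drive_tool", "arguments": {
  "moves": "0 0 0 0 0.6;0 0 0 0 0.6;0 0 0 0 0.6;0 0 -0.02 0 0.6;0 0 -0.06 0 0.6;0 0 -0.1 0 0.6;0 0 -0.15 0 0.6;0 0 -0.19 0 0.6"
}}

```text
time_s: 12.05
tool_pos: [0.4729, 0.3042, 0.275]
tool_rot: [179.9, -0.1, 92.1]
force: [0.2, 0.4, 0.6]
grip_width: 0.0698
```

```bash
python3 - <<'E'
from h import *
o=get_obs();print(o["tool_pos"],o["tool_rot"],o["qpos"],o["grip_width"])
for cam in("scene","top"):
    im,d=read_camera(cam);save(cam+"7",im);P=cloud(cam,d)
    print(cam,rect(P,(.4725,.3),.03,.1,.135),rect(P,(.4725,.3),.03,.08,.1))
    for c in((.546,-.238),(.448,-.233),(.466,-.363)): print("rib",rect(P,c,.06,.055,.085))
E
```

```text
[0.47290818 0.30424043 0.27503654] [ 1.79895245e+02 -8.32435771e-02  9.20531461e+01] [-51.57887991   6.24096255  17.62244565  92.02494143  -1.92027277
  81.89628868 -31.7349979 ] 0.0697812410722401
scene {'c': array([0.4753, 0.3032]), 'mean': array([0.4786, 0.3034, 0.1175]), 'med': array([0.48  , 0.304 , 0.1184]), 'wh': array([0.0219, 0.021 ]), 'yaw': -18.5, 'n': 128} {'c': array([0.4791, 0.3016]), 'mean': array([0.48  , 0.3036, 0.0899]), 'med': array([0.4808, 0.3042, 0.0903]), 'wh': array([0.021 , 0.0132]), 'yaw': -85.5, 'n': 64}
rib {'c': array([ 0.5496, -0.2378]), 'mean': array([ 0.5533, -0.234 ,  0.0692]), 'med': array([ 0.5537, -0.2316,  0.0713]), 'wh': array([0.0622, 0.0143]), 'yaw': 28.6, 'n': 114}
rib {'c': array([ 0.4504, -0.2319]), 'mean': array([ 0.4518, -0.2308,  0.0675]), 'med': array([ 0.4535, -0.2304,  0.0681]), 'wh': array([0.0611, 0.0218]), 'yaw': -35.6, 'n': 169}
rib {'c': array([ 0.4672, -0.3633]), 'mean': array([ 0.4703, -0.3615,  0.0679]), 'med': array([ 0.4706, -0.3605,  0.0688]), 'wh': array([0.0618, 0.0175]), 'yaw': 1.1, 'n': 135}
top {'c': array([0.4725, 0.3006]), 'mean': array([0.4718, 0.2981, 0.1221]), 'med': array([0.4715, 0.2972, 0.126 ]), 'wh': array([0.019 , 0.0188]), 'yaw': -19.7, 'n': 77} {'c': array([0.4707, 0.2965]), 'mean': array([0.4696, 0.2956, 0.0885]), 'med': array([0.4683, 0.2943, 0.0879]), 'wh': array([0.0197, 0.0096]), 'yaw': -17.2, 'n': 18}
rib {'c': array([ 0.5466, -0.2392]), 'mean': array([ 0.5456, -0.2381,  0.0714]), 'med': array([ 0.5452, -0.2386,  0.0725]), 'wh': array([0.0594, 0.0149]), 'yaw': 28.9, 'n': 148}
rib {'c': array([ 0.448, -0.234]), 'mean': array([ 0.4476, -0.2329,  0.0721]), 'med': array([ 0.4469, -0.2329,  0.0729]), 'wh': array([0.0597, 0.0142]), 'yaw': -30.1, 'n': 141}
rib {'c': array([ 0.4659, -0.363 ]), 'mean': array([ 0.4652, -0.362 ,  0.0714]), 'med': array([ 0.465 , -0.3615,  0.0726]), 'wh': array([0.0571, 0.015 ]), 'yaw': 0.3, 'n': 145}
```

The pin hangs in its stand again (axis 0.4725, 0.3006; top 0.127). On to the first module (A at 0.547, -0.239, yaw 28.7°).

Call:
{"name": "drive_tool", "arguments": {
  "moves": "-0.545 0.055 0 63 0.1;-0.545 0.055 0 63 0.1;-0.545 0.055 0 63 0.1;-0.545 0.055 0 63 0.1;-0.545 0.055 0 63 0.1;-0.545 0.055 0 63 0.1;-0.545 0.055 0 63 0.1;-0.545 0.055 0 63 0.1"
}}

```text
time_s: 12.95
tool_pos: [0.5267, -0.094, 0.2717]
tool_rot: [-180.0, -0.0, 28.8]
force: [1.0, 0.6, 0.5]
grip_width: 0.0481
```

```bash
python3 - <<'E'
from h import *
o=get_obs();print(o["tool_pos"],o["tool_rot"],o["qpos"],o["grip_width"],shift([.548,-.2385,.12]))
E
```

```text
[ 0.52673603 -0.09397944  0.27168037] [-1.79974261e+02 -2.83395084e-02  2.88376563e+01] [-30.25957522   2.80219622  39.26367486  96.43067152  -1.83138009
  81.39677442 -51.91798225] 0.04808244041259654 [-0.05115452  0.1369229   0.1515936 ]
```

Call:
{"name": "drive_tool", "arguments": {
  "moves": "-0.051 0.137 0 0 0.1;-0.051 0.137 0 0 0.1;-0.051 0.137 0 0 0.1;-0.051 0.137 0 0 0.1;-0.051 0.137 0.05 0 0.1;-0.051 0.137 0.1 0 0.1;-0.051 0.137 0.15 0 0.1;-0.051 0.137 0.15 0 0.1"
}}

```text
time_s: 13.75
tool_pos: [0.5438, -0.2335, 0.1148]
tool_rot: [-179.4, 0.6, 29.1]
force: [-0.7, 1.1, -0.1]
grip_width: 0.0478
```

```bash
python3 - <<'E'
from h import *
o=get_obs();print(o["tool_pos"],o["tool_rot"],o["grip_width"],shift([.548,-.2385,.045]))
P=cloud("scene",read_camera("scene")[1]);print(rect(P,(.548,-.238),.06,.055,.085))
o=get_obs();print(o["tool_pos"],shift([.548,-.2385,.045]))
E
```

```text
[ 0.54377775 -0.23348168  0.11483446] [-179.42741866    0.57095471   29.0838932 ] 0.04784015466996055 [0.00194634 0.00713534 0.06975071]
{'c': array([ 0.5483, -0.2386]), 'mean': array([ 0.5536, -0.2336,  0.0696]), 'med': array([ 0.5543, -0.2321,  0.0723]), 'wh': array([0.0656, 0.0151]), 'yaw': 28.9, 'n': 115}
[ 0.54652995 -0.23498958  0.11911917] [-2.02177592e-05  4.15800122e-03  7.41002465e-02]
```

Call:
{"name": "drive_tool", "arguments": {
  "moves": "0 0.004 0.02 0 0.1;0 0.004 0.04 0 0.1;0 0.004 0.06 0 0.1;0 0.004 0.074 0 0.1;0 0.004 0.074 0 0.1;0 0.004 0.074 0 -1;0 0.004 0.074 0 -1;0 0.004 0.074 0 -1",
  "grip_force": 40
}}

```text
time_s: 14.6
tool_pos: [0.5519, -0.2404, 0.0493]
tool_rot: [179.9, -0.1, 29.1]
force: [0.2, -0.1, -1.3]
grip_width: 0.0314
```

Call:
{"name": "drive_tool", "arguments": {
  "moves": "0 0 0 0 -1;0 0 0 0 -1;0 0 0 0 -1;0 0 -0.02 0 -1;0 0 -0.05 0 -1;0 0 -0.08 0 -1;0 0 -0.11 0 -1;0 0 -0.13 0 -1"
}}

```text
time_s: 15.4
tool_pos: [0.5513, -0.2405, 0.1799]
tool_rot: [179.9, -0.1, 29.0]
force: [-0.3, -0.4, -2.2]
grip_width: 0.0138
```

```bash
cat >> h.py <<'E'
def blanks(P,yc=0):
    # ridge lines: points z .041-.05 in drawer, x .50-.575
    th=np.radians(.9); o=np.array([.539,0]); 
    q=P[(P[...,2]>.0425)&(P[...,2]<.05)&(P[...,0]>.5)&(P[...,0]<.575)&(abs(P[...,1])<.09)]
    y=q[:,1]-(q[:,0]-.539)*np.tan(th)
    y=np.sort(y); g=np.split(y,np.where(np.diff(y)>.006)[0]+1)
    return [(round(float(np.mean(s)),4),len(s)) for s in g if len(s)>10]
E
python3 - <<'E'
from h import *
o=get_obs();print(o["tool_pos"],o["tool_rot"],o["grip_width"],o["force"])
P=cloud("top",read_camera("top")[1]);print(blanks(P))
for c in((.448,-.234),(.466,-.363)): print("rib",rect(P,c,.06,.055,.085))
Q=cloud("scene",read_camera("scene")[1]);print(blanks(Q))
print(blanks(cloud("top",np.load("t4.npy"))))
q=Q[(np.hypot(Q[...,0]-.548,Q[...,1]+.24)<.07)&(Q[...,2]>.08)&(Q[...,2]<.20)]; print(np.percentile(q,[1,99],axis=0))
x=P[(abs(P[...,1])<.08)&(P[...,2]<.013)&(P[...,2]>.007)&(P[...,0]>.46)&(P[...,0]<.61)];print("floor x",np.percentile(x[:,0],[1,99]))
print(shift([.539,-.048,.20]))
E
```

```text
[ 0.55133094 -0.2405019   0.17991445] [ 1.79930517e+02 -7.33301505e-02  2.90464657e+01] 0.013753689500695191 [-0.28406059 -0.40392003 -2.18440132]
[(-0.0693, 72), (-0.0254, 78), (0.0181, 73), (0.0623, 70)]
rib None
rib {'c': array([ 0.4526, -0.3639]), 'mean': array([ 0.4488, -0.364 ,  0.0719]), 'med': array([ 0.4469, -0.3641,  0.0732]), 'wh': array([0.0316, 0.0129]), 'yaw': -2.8, 'n': 55}
[(-0.0683, 21), (-0.0243, 23), (0.0196, 22), (0.0636, 22)]
[(-0.0693, 73), (-0.0255, 72), (0.0182, 75), (0.0622, 76)]
[[ 0.50733631 -0.25381907  0.13677743]
 [ 0.59717528 -0.20830945  0.1991943 ]]
floor x [0.47613396 0.5925011 ]
[ 0.08199734 -0.17527415 -0.01955911]
```

Call:
{"name": "drive_tool", "arguments": {
  "moves": "0.084 -0.1745 0 28 -1;0.084 -0.1745 0 28 -1;0.084 -0.1745 0 28 -1;0.084 -0.1745 0 28 -1;0.084 -0.1745 0 28 -1;0.084 -0.1745 0 28 -1;0.084 -0.1745 0 28 -1;0.084 -0.1745 0 28 -1"
}}

```text
time_s: 16.3
tool_pos: [0.5392, -0.0488, 0.1774]
tool_rot: [179.9, 0.0, 0.9]
force: [-0.7, 0.1, -2.3]
grip_width: 0.0139
```

```bash
python3 - <<'E'
from h import *
o=get_obs();print(o["tool_pos"],o["tool_rot"],o["grip_width"],o["force"],shift([.540,-.047,.14]))
for cam in("scene","top"):
    im,d=read_camera(cam);P=cloud(cam,d);print(cam,rect(P,o["tool_pos"],.065,.13,.178))
    if cam=="scene": save("s8",im,(200,130,440,310),3)
    else:
        for c in((.448,-.234),(.548,-.238)): print("rib",rect(P,c,.06,.055,.085))
E
```

```text
[ 0.53920594 -0.04875491  0.17742843] [1.79939578e+02 4.89244759e-02 9.13769797e-01] 0.013937061584722802 [-0.69124423  0.05940706 -2.31430626] [ 0.00085391 -0.00178149  0.03742586]
scene {'c': array([ 0.5369, -0.0476]), 'mean': array([ 0.5491, -0.0398,  0.156 ]), 'med': array([ 0.5565, -0.0358,  0.1578]), 'wh': array([0.0977, 0.034 ]), 'yaw': 1.0, 'n': 552}
top None
rib {'c': array([ 0.4477, -0.2338]), 'mean': array([ 0.4476, -0.2329,  0.0718]), 'med': array([ 0.4469, -0.233 ,  0.0728]), 'wh': array([0.0588, 0.0145]), 'yaw': -29.4, 'n': 142}
rib None
```

View pics/s8.png

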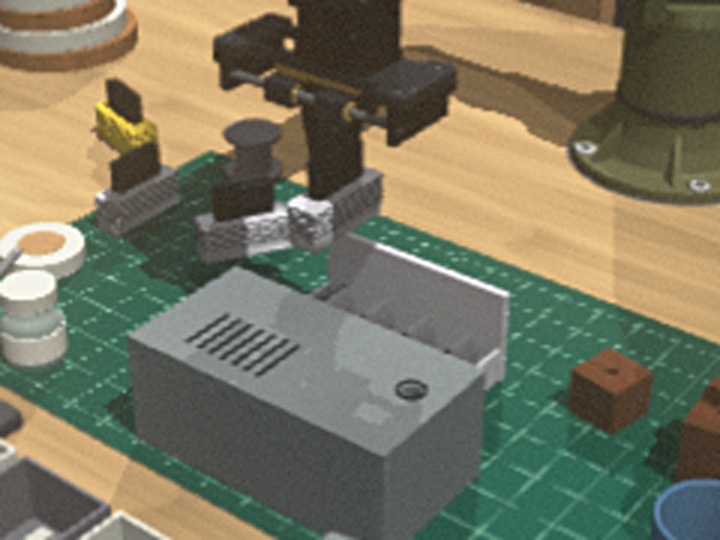

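Call:
{"name": "drive_tool", "arguments": {
  "moves": "0.001 -0.0018 0.02 0 -1;0.001 -0.0018 0.04 0 -1;0.001 -0.0018 0.06 0 -1;0.001 -0.0018 0.075 0 -1;0.001 -0.0018 0.09 0 -1;0.001 -0.0018 0.1 0 -1;0.001 -0.0018 0.11 0 -1;0.001 -0.0018 0.115 0 -1"
}}

```text
time_s: 17.2
tool_pos: [0.5405, -0.0453, 0.0623]
tool_rot: [180.0, 0.0, 1.0]
force: [-1.0, -1.4, -1.2]
grip_width: 0.0137
```

Call:
{"name": "drive_tool", "arguments": {
  "moves": "0 0 0.003 0 -1;0 0 0.005 0 -1;0 0 0.007 0 -1;0 0 0.009 0 -1;0 0 0.009 0 -1;0 0 0.009 0 -1;0 0 0.009 0 -1;0 0 0.009 0 -1"
}}

```text
time_s: 18.0
tool_pos: [0.5439, -0.0449, 0.058]
tool_rot: [-179.9, -0.4, 1.1]
force: [-3.1, 0.4, 17.6]
grip_width: 0.0137
```

```bash
python3 - <<'E'
from h import *
o=get_obs();print(o["tool_pos"],o["tool_rot"],o["grip_width"],o["force"])
E
```

```text
[ 0.54393085 -0.04489622  0.05798917] [-179.91758432   -0.35967029    1.07961263] 0.013691637818362723 [-3.13552736  0.44017198 17.62509966]
```

Call:
{"name": "drive_tool", "arguments": {
  "moves": "0 0 -0.004 0 -0.31;0 0 -0.004 0 -0.31;0 0 -0.004 0 -0.31;0 0 -0.004 0 -0.31;0 0 -0.02 0 -0.31;0 0 -0.06 0 -0.31;0 0 -0.1 0 -0.31;0 0 -0.14 0 -0.31"
}}

```text
time_s: 18.8
tool_pos: [0.5404, -0.0454, 0.1964]
tool_rot: [180.0, -0.0, 1.0]
force: [-0.2, 0.4, -0.4]
grip_width: 0.0301
```

Call:
{"name": "drive_tool", "arguments": {
  "moves": "0 0.05 -0.05 -5 -0.3;0 0.1 -0.05 -15 -0.1;0 0.14 -0.05 -25 0.1;-0.03 0.16 -0.05 -30 0.1;-0.06 0.18 -0.05 -30 0.1;-0.08 0.2 -0.05 -30 0.1;-0.08 0.2 -0.05 -30 0.1;-0.08 0.2 -0.05 -30 0.1"
}}

```text
time_s: 19.6
tool_pos: [0.4643, -0.2467, 0.2449]
tool_rot: [180.0, -0.1, 31.0]
force: [-0.5, 0.0, 0.5]
grip_width: 0.0478
```

```bash
python3 - <<'E'
from h import *
o=get_obs();print(o["tool_pos"],o["tool_rot"],o["qpos"],o["grip_width"],o["force"])
for cam in("top","scene"):
    im,d=read_camera(cam);P=cloud(cam,d)
    if cam=="top": save("t9",im,(140,100,520,310),2)
    print(cam,blanks(P)); print("placed",rect(P,(.54,-.047),.04,.06,.105),rect(P,(.54,-.047),.05,.0503,.056))
    for c in((.448,-.234),(.466,-.363)): print("rib",rect(P,c,.06,.055,.085))
E
```

```text
[ 0.4643008  -0.24668544  0.24493197] [ 1.79995454e+02 -1.21895752e-01  3.09722729e+01] [-24.46113505   2.06907352  51.39699667 100.37037244  -1.75426529
  78.2750178  -31.75549106] 0.047758021870991235 [-0.45266805  0.03961107  0.51147438]
top [(-0.0542, 172), (-0.0195, 68), (0.0184, 61), (0.0619, 68)]
placed {'c': array([ 0.5366, -0.0453]), 'mean': array([ 0.5352, -0.0453,  0.0829]), 'med': array([ 0.5348, -0.0453,  0.0836]), 'wh': array([0.06  , 0.0108]), 'yaw': 1.1, 'n': 119} {'c': array([ 0.5364, -0.0381]), 'mean': array([ 0.5356, -0.0443,  0.0517]), 'med': array([ 0.536 , -0.0436,  0.0515]), 'wh': array([0.0881, 0.0408]), 'yaw': 1.2, 'n': 90}
rib None
rib None
scene [(-0.0256, 50), (0.0194, 22), (0.0639, 22)]
placed {'c': array([ 0.5383, -0.0434]), 'mean': array([ 0.538 , -0.0411,  0.078 ]), 'med': array([ 0.5379, -0.0394,  0.0802]), 'wh': array([0.0644, 0.0161]), 'yaw': -0.9, 'n': 165} {'c': array([ 0.5138, -0.0363]), 'mean': array([ 0.5153, -0.0373,  0.0521]), 'med': array([ 0.5162, -0.0378,  0.0519]), 'wh': array([0.044 , 0.0131]), 'yaw': 12.0, 'n': 31}
rib {'c': array([ 0.467 , -0.2577]), 'mean': array([ 0.4688, -0.2569,  0.0674]), 'med': array([ 0.469 , -0.2574,  0.0681]), 'wh': array([0.0588, 0.0209]), 'yaw': -32.7, 'n': 163}
rib {'c': array([ 0.4656, -0.3644]), 'mean': array([ 0.471 , -0.3614,  0.0684]), 'med': array([ 0.4719, -0.3606,  0.0697]), 'wh': array([0.0677, 0.0201]), 'yaw': 5.5, 'n': 133}
```

View pics/t9.png

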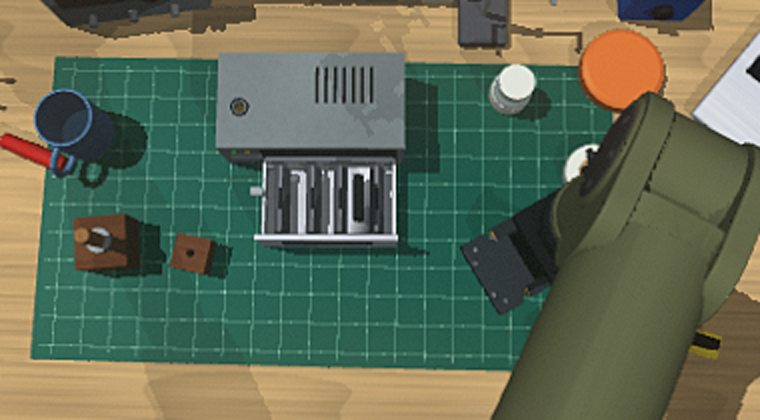

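Module A stands on the floor (rib top ≈0.084) in the right gap. Module B was knocked to about (0.465, -0.259).

Call:
{"name": "drive_tool", "arguments": {
  "moves": "-0.0057 0.011 0 8 0.1;-0.0057 0.011 0 16 0.1;-0.0057 0.011 0 24 0.1;-0.0057 0.011 0.02 32 0.1;-0.0057 0.011 0.04 40 0.1;-0.0057 0.011 0.07 48 0.1;-0.0057 0.011 0.1 56 0.1;-0.0057 0.011 0.11 62 0.1"
}}

```text
time_s: 20.5
tool_pos: [0.4644, -0.2564, 0.131]
tool_rot: [179.9, 0.3, -31.1]
force: [-0.7, 0.1, -0.1]
grip_width: 0.0479
```

```bash
python3 - <<'E'
from h import *
for cam in("scene","top"):
    im,d=read_camera(cam);P=cloud(cam,d)
    for z0 in(.05,.062): print("rib",cam,rect(P,(.466,-.257),.06,z0,.085))
    if cam=="scene": save("s10",im,(200,150,360,270),5)
o=get_obs();print(o["tool_pos"],o["tool_rot"],o["grip_width"],shift([.465,-.259,.047]))
E
```

```text
rib scene {'c': array([ 0.4677, -0.2585]), 'mean': array([ 0.4692, -0.2566,  0.0651]), 'med': array([ 0.4703, -0.2565,  0.0665]), 'wh': array([0.0596, 0.0187]), 'yaw': -29.4, 'n': 199}
rib scene {'c': array([ 0.4676, -0.2586]), 'mean': array([ 0.4692, -0.2574,  0.0707]), 'med': array([ 0.4703, -0.2573,  0.0721]), 'wh': array([0.0595, 0.0184]), 'yaw': -30.6, 'n': 125}
rib top {'c': array([ 0.4521, -0.2528]), 'mean': array([ 0.4481, -0.2495,  0.0696]), 'med': array([ 0.4472, -0.2485,  0.0712]), 'wh': array([0.0323, 0.0143]), 'yaw': -30.7, 'n': 55}
rib top {'c': array([ 0.4515, -0.2526]), 'mean': array([ 0.4477, -0.2502,  0.0719]), 'med': array([ 0.4472, -0.2493,  0.0723]), 'wh': array([0.0297, 0.0139]), 'yaw': -30.8, 'n': 46}
[ 0.46473376 -0.25691233  0.13213409] [179.87715522   0.22518601 -30.81383563] 0.04767191388173213 [0.00163265 0.00147406 0.08513169]
```

View pics/s10.png

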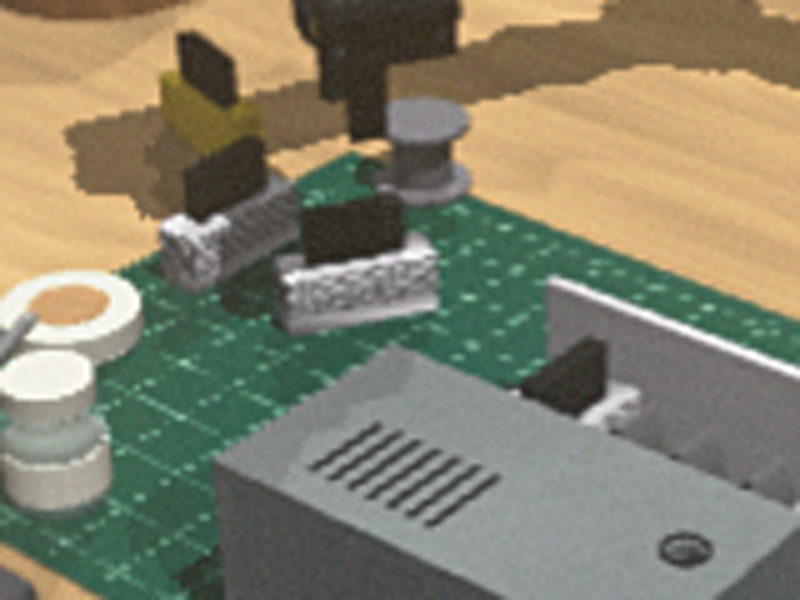

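Call:
{"name": "drive_tool", "arguments": {
  "moves": "0.0025 0.001 0.02 0 0.1;0.0025 0.001 0.045 0 0.1;0.0025 0.001 0.07 0 0.1;0.0025 0.001 0.085 0 0.1;0.0025 0.001 0.085 0 0.1;0.0025 0.001 0.085 0 -1;0.0025 0.001 0.085 0 -1;0.0025 0.001 0.085 0 -1"
}}

```text
time_s: 21.4
tool_pos: [0.4678, -0.2612, 0.0503]
tool_rot: [-179.9, -0.1, -30.9]
force: [0.7, 0.5, 0.1]
grip_width: 0.0312
```

Call:
{"name": "drive_tool", "arguments": {
  "moves": "0 0 0 0 -1;0 0 0 0 -1;0 0 0 0 -1;0 0 -0.02 0 -1;0 0 -0.05 0 -1;0 0 -0.08 0 -1;0 0 -0.11 0 -1;0 0 -0.13 0 -1"
}}

```text
time_s: 22.2
tool_pos: [0.4668, -0.2611, 0.1805]
tool_rot: [-180.0, -0.1, -31.0]
force: [0.5, 0.2, -3.3]
grip_width: 0.0138
```

```bash
python3 - <<'E'
from h import *
for cam in("top","scene"):
    im,d=read_camera(cam);P=cloud(cam,d)
    print(cam,blanks(P))
    print("C",rect(P,(.466,-.363),.06,.055,.085))
    o=get_obs();print("held",rect(P,o["tool_pos"],.07,.13,.17))
    q=P[(P[...,0]>.5)&(P[...,0]<.575)&(P[...,1]>-.03)&(P[...,1]<.03)&(P[...,2]<.06)]
    if cam=="top":
      for a in np.arange(-.03,.03,.003):
        s=q[(q[:,1]>=a)&(q[:,1]<a+.003)]; print(round(a,3),np.round(np.median(s[:,2]),3),end=" | ")
o=get_obs();print(o["tool_pos"],o["tool_rot"],o["grip_width"],o["force"])
E
```

```text
top [(-0.0695, 68), (-0.0446, 100), (-0.0198, 71), (0.0184, 74), (0.0621, 75)]
C None
held {'c': array([ 0.4379, -0.2436]), 'mean': array([ 0.4327, -0.2386,  0.1617]), 'med': array([ 0.4314, -0.2378,  0.1673]), 'wh': array([0.0308, 0.0301]), 'yaw': 60.6, 'n': 73}
-0.03 0.032 | -0.027 0.039 | -0.024 0.043 | -0.021 0.046 | -0.018 0.044 | -0.015 0.039 | -0.012 0.033 | -0.009 0.01 | -0.006 0.01 | -0.003 0.009 | -0.0 0.01 | 0.003 0.009 | 0.006 0.012 | 0.009 0.033 | 0.012 0.039 | 0.015 0.045 | 0.018 0.046 | 0.021 0.042 | 0.024 0.036 | 0.027 0.032 | scene [(-0.0239, 47), (0.0196, 21), (0.064, 22)]
C {'c': array([ 0.4668, -0.3637]), 'mean': array([ 0.4706, -0.3612,  0.068 ]), 'med': array([ 0.4706, -0.3603,  0.0689]), 'wh': array([0.0612, 0.0193]), 'yaw': 1.7, 'n': 137}
held {'c': array([ 0.4783, -0.2516]), 'mean': array([ 0.476 , -0.2516,  0.1534]), 'med': array([ 0.4769, -0.2504,  0.1539]), 'wh': array([0.0955, 0.0358]), 'yaw': -48.5, 'n': 367}
[ 0.46816251 -0.26166276  0.18120241] [-179.89005808   -0.25076792  -30.92970495] 0.013668903105857787 [ 0.88147082 -1.02986887 -3.46950927]
```

Call:
{"name": "drive_tool", "arguments": {
  "moves": "-0.073 -0.2625 -0.01 -32 -1;-0.073 -0.2625 -0.01 -32 -1;-0.073 -0.2625 -0.01 -32 -1;-0.073 -0.2625 -0.01 -32 -1;-0.073 -0.2625 -0.01 -32 -1;-0.073 -0.2625 -0.01 -32 -1;-0.073 -0.2625 -0.01 -32 -1;-0.073 -0.2625 -0.01 -32 -1"
}}

```text
time_s: 23.1
tool_pos: [0.538, 0.0016, 0.1872]
tool_rot: [179.9, 0.2, 1.1]
force: [0.4, -1.4, -2.6]
grip_width: 0.0135
```

```bash
python3 - <<'E'
from h import *
im,d=read_camera("scene");P=cloud("scene",d)
o=get_obs();print(o["tool_pos"],o["tool_rot"],o["grip_width"],o["force"],shift([.5405,.001,.065]))
print(rect(P,o["tool_pos"],.065,.142,.183))
P=cloud("top",read_camera("top")[1]);print(rect(P,(.466,-.363),.06,.055,.085))
E
```

```text
[5.38002603e-01 3.74213276e-04 1.87540244e-01] [1.79914897e+02 1.52382765e-01 9.90641395e-01] 0.013512272000683456 [ 0.61770925 -0.55227735 -2.38593462] [ 0.00283374 -0.00076452  0.12253214]
{'c': array([0.5382, 0.0031]), 'mean': array([0.5505, 0.0103, 0.165 ]), 'med': array([0.5587, 0.0144, 0.1665]), 'wh': array([0.0952, 0.0328]), 'yaw': 0.3, 'n': 525}
{'c': array([ 0.4658, -0.3628]), 'mean': array([ 0.4651, -0.3619,  0.0716]), 'med': array([ 0.4651, -0.3616,  0.0732]), 'wh': array([0.0571, 0.0146]), 'yaw': 0.3, 'n': 144}
```

Call:
{"name": "drive_tool", "arguments": {
  "moves": "0 0.001 0.03 0 -1;0 0.001 0.055 0 -1;0 0.001 0.075 0 -1;0 0.001 0.09 0 -1;0 0.001 0.1 0 -1;0 0.001 0.11 0 -1;0 0.001 0.117 0 -1;0 0.001 0.122 0 -1"
}}

```text
time_s: 24.0
tool_pos: [0.5396, 0.001, 0.0671]
tool_rot: [-180.0, -0.1, 1.1]
force: [0.8, 0.5, -0.8]
grip_width: 0.0141
```

Call:
{"name": "drive_tool", "arguments": {
  "moves": "0 0 0.002 0 -1;0 0 0.004 0 -1;0 0 0.006 0 -1;0 0 0.008 0 -1;0 0 0.008 0 -1;0 0 0.008 0 -1;0 0 0.008 0 -1;0 0 0.008 0 -1"
}}

```text
time_s: 24.8
tool_pos: [0.5394, 0.0008, 0.0594]
tool_rot: [-180.0, -0.0, 1.1]
force: [-0.6, 1.3, 0.6]
grip_width: 0.0136
```

Call:
{"name": "drive_tool", "arguments": {
  "moves": "0 0 0.001 0 -1;0 0 0.002 0 -1;0 0 0.003 0 -1;0 0 0.004 0 -1;0 0 0.004 0 -1;0 0 0.004 0 -1;0 0 0.004 0 -1;0 0 0.004 0 -1"
}}

```text
time_s: 25.6
tool_pos: [0.5429, 0.0008, 0.0592]
tool_rot: [-179.9, -0.4, 1.1]
force: [-2.2, 0.5, 22.6]
grip_width: 0.0136
```

Call:
{"name": "drive_tool", "arguments": {
  "moves": "0 0 -0.004 0 -0.31;0 0 -0.004 0 -0.31;0 0 -0.004 0 -0.31;0 0 -0.004 0 -0.31;0 0 -0.02 0 -0.31;0 0 -0.06 0 -0.31;0 0 -0.1 0 -0.31;0 0 -0.13 0 -0.31"
}}

```text
time_s: 26.4
tool_pos: [0.5394, 0.0005, 0.1869]
tool_rot: [180.0, -0.1, 1.0]
force: [-0.1, -0.1, -0.6]
grip_width: 0.0302
```

Call:
{"name": "drive_tool", "arguments": {
  "moves": "-0.074 0.364 -0.02 0 -0.31;-0.074 0.364 -0.02 0 -0.31;-0.074 0.364 -0.02 0 0.1;-0.074 0.364 -0.02 0 0.1;-0.074 0.364 -0.02 0 0.1;-0.074 0.364 -0.02 0 0.1;-0.074 0.364 -0.02 0 0.1;-0.074 0.364 -0.02 0 0.1"
}}

```text
time_s: 27.2
tool_pos: [0.4689, -0.3699, 0.2051]
tool_rot: [179.8, 0.1, 0.7]
force: [-0.4, 0.8, 0.5]
grip_width: 0.0478
```

```bash
python3 - <<'E'
from h import *
for cam in("top","scene"):
    im,d=read_camera(cam);P=cloud(cam,d)
    if cam=="top": save("t11",im,(230,140,380,260),5)
    print(cam,blanks(P)); 
    for y in(-.046,.001): print("placed",rect(P,(.54,y),.028,.06,.105))
    if cam=="top":
     q=P[(P[...,0]>.5)&(P[...,0]<.575)]
     for a in np.arange(-.09,.09,.003):
        s=q[(q[:,1]>=a)&(q[:,1]<a+.003)]; print(round(a,3),np.round(np.median(s[:,2]),3),end=" | ")
    print("C",rect(P,(.466,-.363),.06,.055,.085))
o=get_obs();print(o["tool_pos"],o["tool_rot"],o["grip_width"],o["force"],shift([.4665,-.3633,.047]))
E
```

```text
top [(-0.0239, 432), (0.0622, 67)]
placed {'c': array([ 0.5398, -0.0491]), 'mean': array([ 0.5393, -0.0491,  0.0831]), 'med': array([ 0.5394, -0.0485,  0.0833]), 'wh': array([0.0541, 0.0132]), 'yaw': 1.2, 'n': 123}
placed {'c': array([0.5398, 0.001 ]), 'mean': array([0.5397, 0.0008, 0.083 ]), 'med': array([5.388e-01, 3.000e-04, 8.340e-02]), 'wh': array([0.051 , 0.0135]), 'yaw': 1.7, 'n': 119}
-0.09 0.01 | -0.087 0.01 | -0.084 0.031 | -0.081 0.037 | -0.078 0.043 | -0.075 0.047 | -0.072 0.042 | -0.069 0.036 | -0.066 0.047 | -0.063 0.05 | -0.06 0.05 | -0.057 0.08 | -0.054 0.083 | -0.051 0.083 | -0.048 0.083 | -0.045 0.083 | -0.042 0.049 | -0.039 0.05 | -0.036 0.05 | -0.033 0.035 | -0.03 0.041 | -0.027 0.046 | -0.024 0.046 | -0.021 0.042 | -0.018 0.035 | -0.015 0.041 | -0.012 0.05 | -0.009 0.049 | -0.006 0.082 | -0.003 0.083 | 0.0 0.082 | 0.003 0.083 | 0.006 0.083 | 0.009 0.05 | 0.012 0.049 | 0.015 0.048 | 0.018 0.036 | 0.021 0.044 | 0.024 0.046 | 0.027 0.044 | 0.03 0.038 | 0.033 0.032 | 0.036 0.027 | 0.039 0.009 | 0.042 0.01 | 0.045 0.01 | 0.048 0.009 | 0.051 0.024 | 0.054 0.035 | 0.057
[... 378 characters left out ...]
c': array([ 0.5399, -0.0477]), 'mean': array([ 0.5382, -0.0452,  0.0776]), 'med': array([ 0.5374, -0.0439,  0.0804]), 'wh': array([0.0552, 0.0169]), 'yaw': -0.0, 'n': 157}
placed {'c': array([0.5403, 0.0021]), 'mean': array([0.5392, 0.0046, 0.078 ]), 'med': array([0.5387, 0.0061, 0.081 ]), 'wh': array([0.0545, 0.017 ]), 'yaw': -2.4, 'n': 153}
C {'c': array([ 0.4664, -0.3631]), 'mean': array([ 0.4706, -0.3615,  0.0679]), 'med': array([ 0.4706, -0.3608,  0.0692]), 'wh': array([0.0668, 0.0168]), 'yaw': 0.6, 'n': 135}
[ 0.46895332 -0.36922624  0.20483033] [1.79833149e+02 1.12781301e-01 6.24864252e-01] 0.04724102223864348 [ 0.16383715 -0.1170361   0.22237674] [-0.00207787 -0.00641225  0.15781673]
```

View pics/t11.png

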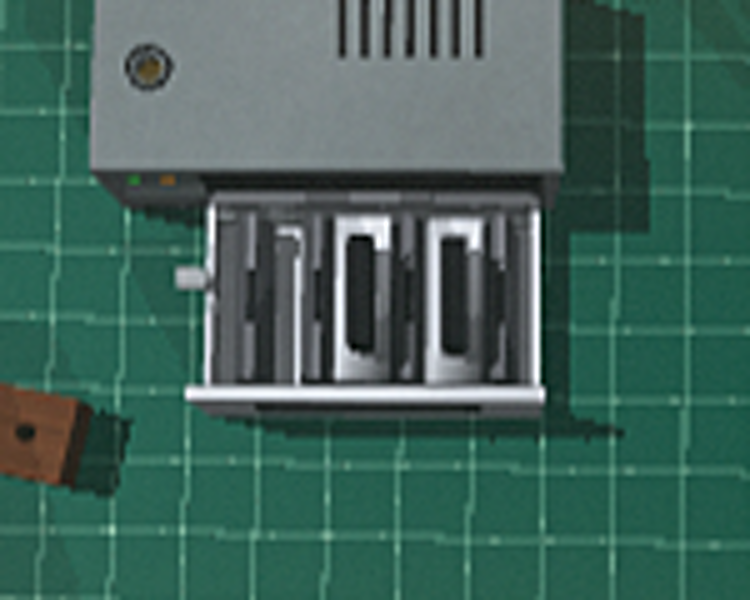

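A and B both stand on the floor; the remaining gap centre is y≈0.0435. Now module C.

Call:
{"name": "drive_tool", "arguments": {
  "moves": "-0.002 -0.0062 0.04 0 0.1;-0.002 -0.0062 0.08 0 0.1;-0.002 -0.0062 0.12 0 0.1;-0.002 -0.0062 0.145 0 0.1;-0.002 -0.0062 0.158 0 0.1;-0.002 -0.0062 0.158 0 0.1;-0.002 -0.0062 0.158 0 -1;-0.002 -0.0062 0.158 0 -1"
}}

```text
time_s: 28.1
tool_pos: [0.471, -0.359, 0.0487]
tool_rot: [179.9, -0.1, 1.1]
force: [0.2, -0.7, 0.1]
grip_width: 0.0384
```

Call:
{"name": "drive_tool", "arguments": {
  "moves": "0 0 0 0 -1;0 0 0 0 -1;0 0 0 0 -1;0 0 0 0 -1;0 0 -0.03 0 -1;0 0 -0.07 0 -1;0 0 -0.11 0 -1;0 0 -0.14 0 -1"
}}

```text
time_s: 28.9
tool_pos: [0.4697, -0.3584, 0.1889]
tool_rot: [-180.0, -0.0, 1.0]
force: [0.9, -0.4, -3.0]
grip_width: 0.0137
```

```bash
python3 - <<'E'
from h import *
im,d=read_camera("scene");P=cloud("scene",d)
o=get_obs();print(o["tool_pos"],o["tool_rot"],o["grip_width"],o["force"],shift([.54,.0435,.19]))
print(rect(P,o["tool_pos"],.065,.145,.183))
E
```

```text
[ 0.47161469 -0.36020119  0.19348065] [179.83048548  -0.39016502   1.03983288] 0.013316680928537028 [ 1.74004334 -1.45102763  0.63703603] [ 0.07567476 -0.40240375  0.00280553]
{'c': array([ 0.4655, -0.3563]), 'mean': array([ 0.476 , -0.3481,  0.1663]), 'med': array([ 0.48  , -0.3454,  0.1667]), 'wh': array([0.0964, 0.0373]), 'yaw': -2.3, 'n': 378}
```

Call:
{"name": "drive_tool", "arguments": {
  "moves": "0.0796 -0.4006 0 0 -1;0.0796 -0.4006 0 0 -1;0.0796 -0.4006 0 0 -1;0.0796 -0.4006 0 0 -1;0.0796 -0.4006 0 0 -1;0.0796 -0.4006 0 0 -1;0.0796 -0.4006 0 0 -1;0.0796 -0.4006 0 0 -1"
}}

```text
time_s: 29.75
tool_pos: [0.5397, 0.0376, 0.1865]
tool_rot: [-179.9, 0.1, 1.1]
force: [1.4, 0.1, -2.6]
grip_width: 0.0138
```

```bash
python3 - <<'E'
from h import *
im,d=read_camera("scene");im,d=read_camera("scene");im,d=read_camera("scene");P=cloud("scene",d)
o=get_obs();print(o["tool_pos"],o["tool_rot"],o["grip_width"],o["force"],shift([.542,.0435,.065]))
print(rect(P,o["tool_pos"],.065,.145,.183))
E
```

```text
[0.53973612 0.04052945 0.18582067] [-1.79980519e+02  1.26755895e-01  1.55197288e+00] 0.013779436639130806 [ 0.1151165  -1.65077067 -2.3038809 ] [ 0.00261079 -0.00286707  0.12081617]
{'c': array([0.5363, 0.0479]), 'mean': array([0.5512, 0.0546, 0.1668]), 'med': array([0.5597, 0.0589, 0.1686]), 'wh': array([0.0971, 0.0318]), 'yaw': -0.6, 'n': 506}
```

Call:
{"name": "drive_tool", "arguments": {
  "moves": "0.002 -0.002 0 0 -1;0.002 -0.002 0 0 -1;0.002 -0.002 0 0 -1;0.002 -0.002 0.01 0 -1;0.002 -0.002 0.02 0 -1;0.002 -0.002 0.03 0 -1;0.002 -0.002 0.04 0 -1;0.002 -0.002 0.04 0 -1"
}}

```text
time_s: 30.7
tool_pos: [0.541, 0.0372, 0.145]
tool_rot: [179.9, 0.2, 1.1]
force: [0.2, -0.2, -2.8]
grip_width: 0.0134
```

```bash
python3 - <<'E'
from h import *
for _ in range(2):
    im,d=read_camera("scene");P=cloud("scene",d)
    o=get_obs();print(o["tool_pos"],o["tool_rot"],shift([.542,.0435,.065]))
    print(rect(P,o["tool_pos"],.065,.105,.14))
im,d=read_camera("top");P=cloud("top",d);print("top",rect(P,o["tool_pos"],.06,.115,.15),rect(P,o["tool_pos"],.06,.13,.15))
save("t12",im,(230,140,380,260),5)
E
```

```text
[0.54165942 0.03724182 0.14598107] [1.79958432e+02 1.10337277e-01 1.05773973e+00] [ 0.000612   -0.00630958  0.08097549]
{'c': array([0.5377, 0.0393]), 'mean': array([0.551 , 0.0459, 0.1259]), 'med': array([0.5601, 0.0505, 0.1274]), 'wh': array([0.0975, 0.0334]), 'yaw': -1.3, 'n': 459}
[0.54224467 0.03730439 0.14671463] [1.79977938e+02 3.21049331e-02 1.06242717e+00] [-8.39606443e-05 -6.23054454e-03  8.17122943e-02]
{'c': array([0.5456, 0.0377]), 'mean': array([0.5516, 0.0463, 0.1252]), 'med': array([0.5594, 0.0507, 0.1258]), 'wh': array([0.1115, 0.0353]), 'yaw': 2.1, 'n': 437}
top {'c': array([0.5052, 0.0331]), 'mean': array([0.5015, 0.0306, 0.1358]), 'med': array([0.5013, 0.03  , 0.1387]), 'wh': array([0.0281, 0.0231]), 'yaw': 0.6, 'n': 96} {'c': array([0.5038, 0.0325]), 'mean': array([0.5017, 0.0311, 0.1394]), 'med': array([0.5013, 0.0301, 0.1392]), 'wh': array([0.025, 0.02 ]), 'yaw': 0.5, 'n': 79}
```

View pics/t12.png

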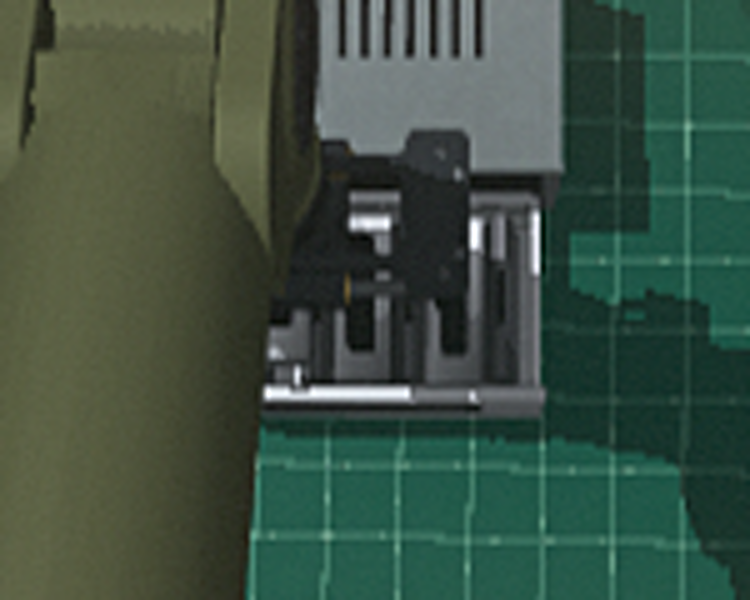

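Call:
{"name": "drive_tool", "arguments": {
  "moves": "0 -0.0063 0 0 -1;0 -0.0063 0 0 -1;0 -0.0063 0.02 0 -1;0 -0.0063 0.04 0 -1;0 -0.0063 0.05 0 -1;0 -0.0063 0.06 0 -1;0 -0.0063 0.07 0 -1;0 -0.0063 0.078 0 -1"
}}

```text
time_s: 31.65
tool_pos: [0.5435, 0.0453, 0.0695]
tool_rot: [-179.9, -0.1, 1.1]
force: [0.5, 3.4, 1.4]
grip_width: 0.0138
```

Call:
{"name": "drive_tool", "arguments": {
  "moves": "0 0 0.002 0 -1;0 0 0.004 0 -1;0 0 0.006 0 -1;0 0 0.008 0 -1;0 0 0.01 0 -1;0 0 0.011 0 -1;0 0 0.011 0 -1;0 0 0.011 0 -1"
}}

```text
time_s: 32.45
tool_pos: [0.5422, 0.0436, 0.0578]
tool_rot: [180.0, -0.0, 1.1]
force: [1.1, 4.0, -2.5]
grip_width: 0.0134
```

Call:
{"name": "drive_tool", "arguments": {
  "moves": "0 -0.003 0.001 0 -1;0 -0.003 0.002 0 -1;0 -0.003 0.003 0 -1;0 -0.003 0.004 0 -1;0 -0.003 0.005 0 -1;0 -0.003 0.005 0 -1;0 -0.003 0.005 0 -1;0 -0.003 0.005 0 -1"
}}

```text
time_s: 33.25
tool_pos: [0.5451, 0.0443, 0.0568]
tool_rot: [179.9, -0.3, 1.0]
force: [-2.3, -2.0, 20.8]
grip_width: 0.0133
```

Call:
{"name": "drive_tool", "arguments": {
  "moves": "0 0 -0.004 0 -0.31;0 0 -0.004 0 -0.31;0 0 -0.004 0 -0.31;0 0 -0.004 0 -0.31;0 0 -0.02 0 -0.31;0 0 -0.06 0 -0.31;0 0 -0.1 0 -0.31;0 0 -0.14 0 -0.31"
}}

```text
time_s: 34.05
tool_pos: [0.5421, 0.0462, 0.1954]
tool_rot: [180.0, -0.0, 1.0]
force: [0.6, 0.4, 0.4]
grip_width: 0.0301
```

Call:
{"name": "drive_tool", "arguments": {
  "moves": "0 0.1 0 0 -0.31;0 0.2 0 0 -1;0 0.2 0 0 -1;0 0.2 0 0 -1;0 0.2 0 0 -1;0 0.2 0 0 -1;0 0.2 0 0 -1;0 0.2 0 0 -1"
}}

```text
time_s: 34.85
tool_pos: [0.5463, -0.1513, 0.1932]
tool_rot: [-180.0, -0.0, 1.2]
force: [0.4, 0.0, -0.6]
grip_width: 0.0001
```

```bash
python3 - <<'E'
from h import *
for cam in("top","scene"):
    im,d=read_camera(cam);P=cloud(cam,d)
    if cam=="top": save("t13",im,(230,140,380,260),5)
    for y in(-.048,.001,.049): print("placed",cam,rect(P,(.538,y),.028,.06,.105),rect(P,(.538,y),.06,.07,.105)["yaw"])
    print("pin",rect(P,(.4725,.3),.03,.1,.135))
o=get_obs();print(o["tool_pos"],o["tool_rot"],o["grip_width"],o["force"],shift([.442,-.002,.2]))
E
```

```text
placed top {'c': array([ 0.5372, -0.0558]), 'mean': array([ 0.5351, -0.0548,  0.0833]), 'med': array([ 0.5336, -0.0545,  0.083 ]), 'wh': array([0.0534, 0.0105]), 'yaw': 1.3, 'n': 82} 1.8
placed top {'c': array([ 0.5385, -0.0067]), 'mean': array([ 0.5387, -0.0063,  0.0816]), 'med': array([ 0.5389, -0.0062,  0.0834]), 'wh': array([0.0537, 0.0126]), 'yaw': 1.8, 'n': 111} -47.6
placed top {'c': array([0.5377, 0.0437]), 'mean': array([0.5379, 0.0433, 0.0814]), 'med': array([0.5377, 0.0435, 0.0833]), 'wh': array([0.0532, 0.0129]), 'yaw': 1.6, 'n': 122} -4.2
pin {'c': array([0.4723, 0.3004]), 'mean': array([0.4718, 0.2981, 0.1223]), 'med': array([0.4716, 0.2974, 0.1264]), 'wh': array([0.0194, 0.019 ]), 'yaw': -58.5, 'n': 76}
placed scene {'c': array([ 0.5382, -0.0547]), 'mean': array([ 0.5362, -0.0516,  0.0776]), 'med': array([ 0.5362, -0.0502,  0.0805]), 'wh': array([0.0558, 0.0172]), 'yaw': 1.2, 'n': 154} 13.9
placed scene {'c': array([ 0.5386, -0.0049]), 'mean': array([ 0.5368, -0.0019,  0.0777]), 'med': array([ 5.358e-01, -3.000e-04,  8.120e-02]), 'wh': array([0.0549, 0.0166]), 'yaw': 3.4, 'n': 149} -60.3
placed scene {'c': array([0.5382, 0.0449]), 'mean': array([0.5368, 0.0478, 0.0782]), 'med': array([0.5363, 0.0496, 0.0815]), 'wh': array([0.0533, 0.0156]), 'yaw': 1.6, 'n': 150} -11.7
pin {'c': array([0.4749, 0.3018]), 'mean': array([0.4781, 0.3033, 0.1173]), 'med': array([0.4797, 0.3039, 0.1182]), 'wh': array([0.022 , 0.0202]), 'yaw': -3.7, 'n': 127}
[ 0.54625758 -0.15156249  0.19308491] [-1.79965230e+02 -1.34404151e-03  1.22357484e+00] 0.00039886757954778754 [-0.53974924 -0.0789869  -0.53783381] [-0.10103992 -0.15175885 -0.00682536]
```

View pics/t13.png

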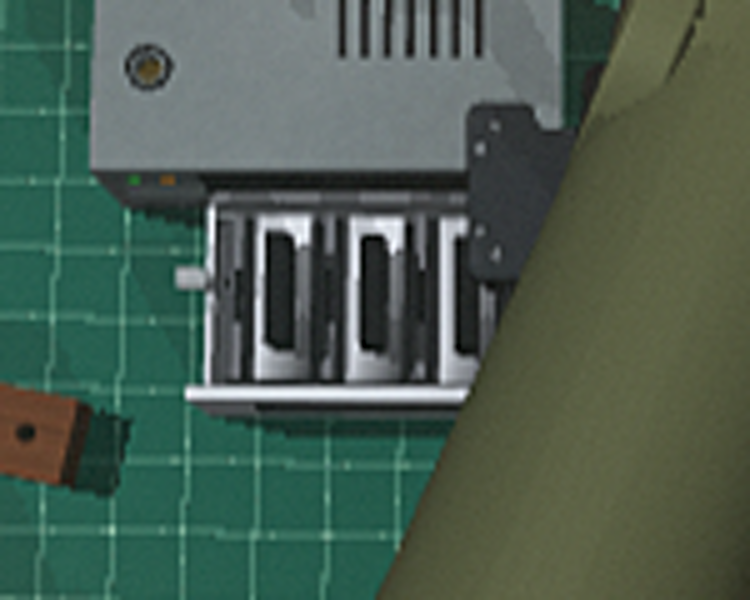

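All three modules stand between blanks. Now go in front of the drawer, fingers closed, to push it home.

Call:
{"name": "drive_tool", "arguments": {
  "moves": "-0.05 -0.02 0 0 -1;-0.1 -0.06 0 0 -1;-0.101 -0.11 0 0 -1;-0.101 -0.152 0 0 -1;-0.101 -0.152 0 0 -1;-0.101 -0.152 0 0 -1;-0.101 -0.152 0.03 0 -1;-0.101 -0.152 0.05 0 -1"
}}

```text
time_s: 35.75
tool_pos: [0.4423, -0.0045, 0.1423]
tool_rot: [180.0, -0.0, 1.0]
force: [0.3, 0.1, 0.1]
grip_width: 0.0006
```

Call:
{"name": "drive_tool", "arguments": {
  "moves": "0 0 0.03 0 -1;0 0 0.06 0 -1;0 0 0.08 0 -1;0 0 0.095 0 -1;0 0 0.095 0 -1;0 0 0.095 0 -1;0 0 0.095 0 -1;0 0 0.095 0 -1"
}}

```text
time_s: 36.55
tool_pos: [0.443, -0.0032, 0.049]
tool_rot: [-180.0, -0.1, 1.1]
force: [0.7, 0.2, 0.1]
grip_width: 0.0006
```

Call:
{"name": "drive_tool", "arguments": {
  "moves": "0.012 0 0 0 -1;0.022 0 0 0 -1;0.034 0 0 0 -1;0.048 0 0 0 -1;0.062 0 0 0 -1;0.076 0 0 0 -1;0.088 0 0 0 -1;0.098 0 0 0 -1"
}}

```text
time_s: 37.35
tool_pos: [0.5389, -0.0012, 0.0478]
tool_rot: [-180.0, 0.3, 1.1]
force: [-5.9, 0.5, 5.3]
grip_width: 0.0001
```

Call:
{"name": "drive_tool", "arguments": {
  "moves": "0.008 0 0 0 -1;0.016 0 0 0 -1;0.022 0 0 0 -1;0.028 0 0 0 -1;0.034 0 0 0 -1;0.039 0 0 0 -1;0.042 0 0 0 -1;0.044 0 0 0 -1"
}}

```text
time_s: 38.15
tool_pos: [0.582, -0.0004, 0.0478]
tool_rot: [-180.0, 0.3, 1.1]
force: [-7.4, -0.4, 5.7]
grip_width: 0.0007
```

Call:
{"name": "drive_tool", "arguments": {
  "moves": "0.002 0 0 0 -1;0.004 0 0 0 -1;0.006 0 0 0 -1;0.008 0 0 0 -1;0.009 0 0 0 -1;0.01 0 0 0 -1;0.01 0 0 0 -1;0.01 0 0 0 -1"
}}

```text
time_s: 38.95
tool_pos: [0.5852, -0.0002, 0.0477]
tool_rot: [-179.8, 1.2, 1.1]
force: [-27.6, 1.5, 23.6]
grip_width: 0.0006
```

```bash
python3 - <<'E'
from h import *
o=get_obs();print(o["tool_pos"],o["tool_rot"],o["force"])
im,d=read_camera("top");P=cloud("top",d);q=P[(P[...,0]>.45)&(P[...,0]<.64)&(abs(P[...,1]+.06)<.025)&(P[...,2]>.07)&(P[...,2]<.098)]
print(len(q),q.min(0) if len(q) else 0)
E
```

```text
[ 5.85155389e-01 -2.17436356e-04  4.76872966e-02] [-179.79549489    1.15208227    1.0542221 ] [-27.61176361   1.4737684   23.61494806]
32 [ 0.59665544 -0.06523409  0.07341834]
```

Call:
{"name": "drive_tool", "arguments": {
  "moves": "-0.008 0 0 0 -1;-0.01 0 0 0 -1;-0.014 0 0 0 -1;-0.02 0 0 0 -1;-0.04 0 0 0 -1;-0.07 0 0 0 -1;-0.11 0 0 0 -1;-0.145 0 0 0 -1"
}}

```text
time_s: 39.8
tool_pos: [0.4476, -0.0034, 0.0476]
tool_rot: [180.0, 0.0, 1.1]
force: [-1.0, 0.1, 0.6]
grip_width: 0.0003
```

Call:
{"name": "drive_tool", "arguments": {
  "moves": "0 0 -0.05 0 -1;0 0 -0.1 0 -1;0 0 -0.15 0 -1;0 0 -0.2 0 -1;0 0.05 -0.2 0 -1;0 0.1 -0.2 0 -1;0 0.15 -0.2 0 -1;0 0.2 -0.2 0 -1"
}}

```text
time_s: 40.6
tool_pos: [0.4527, -0.2051, 0.2484]
tool_rot: [-179.9, -0.1, 1.1]
force: [0.9, -0.6, -1.3]
grip_width: 0.0008
```

```bash
python3 - <<'E'
from h import *
o=get_obs();print(o["tool_pos"],o["force"])
for cam in("top","scene"):
    im,d=read_camera(cam);P=cloud(cam,d);save(cam+"14",im,(140,100,520,310) if cam=="top" else None,2 if cam=="top" else 1)
    if cam=="top":
        q=P[(P[...,0]>.45)&(P[...,0]<.64)&(abs(P[...,1])<.08)&(P[...,2]>.05)&(P[...,2]<.094)];print(len(q),q.min(0))
    print("pin",rect(P,(.4725,.3),.03,.1,.135))
for r in pinpoint("top","drawer_front"): print(r,at_z("top",r["uv"],.06))
E
```

```text
[ 0.45265179 -0.20505439  0.24839309] [ 0.85885049 -0.59051357 -1.29851477]
233 [ 0.59321705 -0.07908362  0.05257249]
pin {'c': array([0.4726, 0.3003]), 'mean': array([0.472 , 0.2979, 0.1216]), 'med': array([0.4717, 0.2974, 0.1259]), 'wh': array([0.0193, 0.019 ]), 'yaw': -42.3, 'n': 77}
pin {'c': array([0.4755, 0.3024]), 'mean': array([0.4785, 0.3032, 0.1172]), 'med': array([0.48  , 0.3036, 0.1182]), 'wh': array([0.0217, 0.0195]), 'yaw': -35.7, 'n': 129}
{'uv': [301.0, 179.8], 'conf': 0.72} [0.58939607 0.00500013 0.06      ]
```

View pics/top14.png

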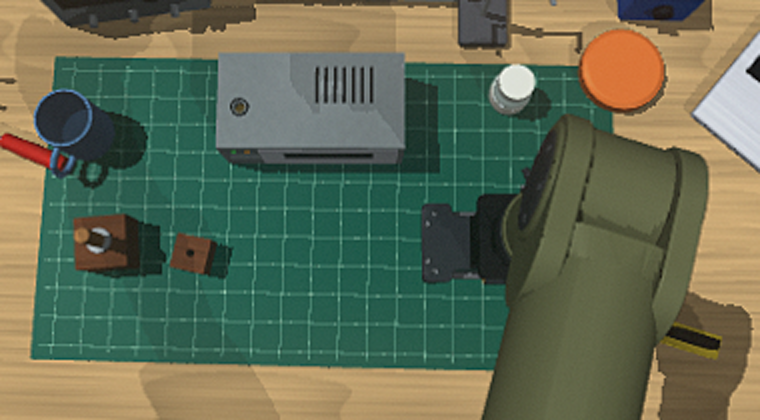

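The drawer is shut and stays shut, the pin is in its stand, and the arm is clear of everything.

```bash
python3 -c "
from cell import *
sign_off()"
```

```text
the job is handed in; nothing more can be done
```

I finished the job and handed it in at about 41 s of the 208 s allowed; the hand-in reports no verdict.

- **Release and loading:** I tripped the catch with the pin and hung it back in the larger stand. One module had been knocked about 3 cm aside during the run, so I located it again before gripping it. All three white modules then went into their own gaps, and I pushed the drawer home to a measured 28 N.
- **Before closing:** the rib tops were at about 0.083 m, so the undersides were on the drawer floor. The modules were at y ≈ -0.056, -0.007 and 0.044 m, about 50 mm apart, and turned less than about 2° from the dock's axis.
- **After closing:** the drawer front stayed at x ≈ 0.593–0.597 m, level with the dock, after I backed off, so the catch appears to hold. The pin was upright at (0.4726, 0.3003), within about 2 mm of the stand hole.
- **Bystanders and arm:** the mug and flux jar look unmoved in the last top picture. The arm hid the tape roll and solder spool there, and I did not look at the last side view. I saw no sign of contact with either, and the arm ended clear at a TCP height of 0.25 m.

- **Not checked:** I could not see the modules once the drawer was shut. I also did not read the drawer and catch positions directly.
- **Disagreement:** the detector put the drawer front at 0.589 m, a few millimetres off the depth reading. I put that down to its usual error.

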